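Pack the field power case and tighten its lid crosswise

ROBOT

A 6-joint arm with a two-finger parallel gripper is mounted at the origin on the work surface. World frame = base frame: x ahead of the robot, y to its left, z up, the work surface at z = 0. Lengths are in mm, angles in rad, forces in N, time in s.
With the tool pointing down it reaches from about 350 to 975 mm from the base axis. Payload 7.1 kg.
Tool frame: the origin (TCP) lies at the very end of the fingers, on their centre line; the grasp point (between the pads) lies 19 mm behind it (ctrl.grasp_offset is the distance from the TCP to the grasp point, in mm); z points along the fingers, y is the line along which they close (so a half turn about z gives the same grasp; the last joint's range is limited). The gripper opens to 88 mm and grips with 3 to 60 N. Pads are 20 mm wide; open, the fingers measure 115 mm over their backs; the gripper's body (75 mm by 178 mm) begins 61 mm behind the grasp point.
Start: joints at [1.207, 0.423, 1.63, -0, 1.089, -0.019], TCP at [211.223, 588.209, 222.675] pointing down, gripper open.
Joint ranges: [-3, 3], [-0.9, 2.11], [0.09, 2.58], [-1.31, 4.45], [0.11, 2.69], [-2.54, 2.54]. Speed limits (rad/s): [2.39, 2.39, 3.01, 3.14, 3.14, 3.14].

INTERFACE

Orientations are given as a rotation vector (axis times angle).
In Python, from workcell import ctrl, viewer, ticket, models gives the robot as it stands.
- The arm moves only by the tool play_rows, never from a script. Its arguments are lists of equal length, an entry for each row: "dp": the shift along the world's x, y, z in mm, a list of three; "yaw": the turn about the world's z in degrees. In form: {"dp": [[tx, ty, tz], ...], "yaw": [yaw, ...]}. A call has 1 to 8 rows; each row shifts and turns the commanded pose from where the row before left it; what a row does not reach is not made up. A row lasts 1/12 s, in which the tool goes at most 41.7 mm and 7.16 degrees, less where a joint would pass 70% of its speed; a pose out of reach is approached as far as the arm can. A call is refused whole if a number of a shift passes 41.7 or a number of a turn 7.16, either way. A call with a gripper value outside its range is refused whole. "gripper" is the closure, from 0 (fully open) to 1 (shut), set as the call begins (left out, the last holds). The fingers move at their own pace and stop on an object; the grip force is fixed at half the most. Time passes only in rows, so rows that do not move let the fingers close. It gives the time, the measured TCP pose, the force, the opening and the grip force at its end, in the units of the state.
- ctrl.get_obs(): the state, without advancing time (a new reading comes with each control period).
- viewer.get_image(name): name is "scene" or "side" or "wrist"; returns a dict with "pixels" (384x512x3 uint8, red, green, blue), "range_z" (384x512 float32, mm along the optical axis (not along the pixel's ray), 0 where there is no reading), "fx", "fy", "cx", "cy" (pixels), "dist_coeffs" ([k1, k2, p1, p2, k3] as OpenCV has them; the pictures are not rectified), "T" (4x4, takes a point from camera to world coordinates); the wrist camera has in their place "hand_eye" (4x4, takes a point from camera to tool coordinates, whose origin is the TCP and whose axes are the flange's). Camera axes: x right, y up, looking along -z (the intrinsics and any distortion apply to the point x, -y, -z); pixel columns grow to the right and rows downward; lengths in mm; the calibration is good to about 2 mm. A picture is of the moment at which its call begins: read the wrist's pose just before it.
- ticket.close_job(): hands the job in; it is judged then, once.
Trained networks look in a picture, given as the dict that the camera call returned (one of the last four; its "shot" number tells which), for a name from the list of things; names that differ only in an ending like _2 or _b are one class to them, and where a whole thing is asked for, a point or a joint stands for the part that bears it (a point fixed in the world has none). Each returns a list of dicts, best first, with "conf" (0 to 1); they miss things now and then, are a little off and sometimes report something else, mostly with a low value. They report only what shows in the picture. A call takes as long as a camera call.
- models.look_for(picture, name): "bbox" ([centre column, centre row, width, height] in pixels, round what is visible of it).
- models.landmark_of(picture, name): "location" ([column, row] in pixels: a listed point, or the origin of a listed thing).
The state is a dict: "t": time; "qpos": joint angles; "qvel": joint speeds; "joint_torque": joint torques, N m; "ee_pos": TCP position; "orientation": TCP orientation; "ft_force": force on the tool from outside, world axes, zero at the start; "moment": the same for the moment, N m; "width": finger opening in mm; "grasp_force": force on a finger pad.
Only numpy, scipy, OpenCV 4.12 (cv2) and the standard library are available. Lean on these libraries where they do the work, as an engineer would, in place of code of your own. Each camera call takes 0.05 s, during which the arm holds its last target. There are 200 camera calls.

TASK

Pack every battery pack and component standing on the bench into the open grey case so that nothing sticks out above its rim, then swing the lid shut. Tighten the four red T-screws clockwise in crisscross order (one diagonal pair, then the other) in three rounds: about an eighth of a turn (45 degrees) for every screw in the first round, the same again in the second, and in the third each screw up to its stop. Do not turn screws before the lid is shut, and leave the spool, the soldering station and the tin where they are.

Things in the scene. Friction and masses are not known exactly. Their poses are not given: they have to be found in the camera images.
- case: open grey weatherproof instrument case, screwed to the bench; inside 170 (x) x 156 (y) x 70 mm deep, walls 6 mm, floor 6 mm thick, rim 76 mm above the bench with a flange that measures 214 x 200 mm outside; origin at the centre of its underside on the bench, x along the hinge, y towards the hinged side, z up
- lid (a joint): the case's aluminium lid, 214 x 200 mm, 8 mm thick, hinged along the case's +y rim; 0 = shut flat on the rim, grows as it opens (1.57 = standing upright, stop at 1.95), in rad; a stiff hinge (about 0.55 N m) lets it stay where it is left; no handle: it can be swung shut by pushing its outer face
- lid_hinge (a point): middle of the lid's hinge line, at the rim (76 mm above the bench, 100 mm from the case's centre line); the lid's underside plane passes through it
- screw1 (a joint): red T-handle screw at the -x -y corner of the shut lid (case axes); its diagonal partner is screw3. Rad, grows clockwise seen from above with the lid shut; starts at 0 to 0.15, hard stop at 2.4 (tight); 0.06 N m friction, no spring back. Grip: a bar 46 x 14 mm, 26 mm tall, on a collar 6 mm high (r 11 mm) on the lid's outer face, top 116 mm above the bench; at 0 it lies along the case's x
- screw1_top (a point): centre of the top of screw 1's bar, on its axis; with the lid shut it lies 94 mm along x and 87 mm along y from the case's centre
- screw2 (a joint): red T-handle screw at the +x -y corner of the shut lid (case axes); its diagonal partner is screw4. Rad, grows clockwise seen from above with the lid shut; starts at 0 to 0.15, hard stop at 2.4 (tight); 0.06 N m friction, no spring back. Grip: a bar 46 x 14 mm, 26 mm tall, on a collar 6 mm high (r 11 mm) on the lid's outer face, top 116 mm above the bench; at 0 it lies along the case's x
- screw2_top (a point): centre of the top of screw 2's bar, on its axis; with the lid shut it lies 94 mm along x and 87 mm along y from the case's centre
- screw3 (a joint): red T-handle screw at the +x +y corner of the shut lid (case axes); its diagonal partner is screw1. Rad, grows clockwise seen from above with the lid shut; starts at 0 to 0.15, hard stop at 2.4 (tight); 0.06 N m friction, no spring back. Grip: a bar 46 x 14 mm, 26 mm tall, on a collar 6 mm high (r 11 mm) on the lid's outer face, top 116 mm above the bench; at 0 it lies along the case's x
- screw3_top (a point): centre of the top of screw 3's bar, on its axis; with the lid shut it lies 94 mm along x and 87 mm along y from the case's centre
- screw4 (a joint): red T-handle screw at the -x +y corner of the shut lid (case axes); its diagonal partner is screw2. Rad, grows clockwise seen from above with the lid shut; starts at 0 to 0.15, hard stop at 2.4 (tight); 0.06 N m friction, no spring back. Grip: a bar 46 x 14 mm, 26 mm tall, on a collar 6 mm high (r 11 mm) on the lid's outer face, top 116 mm above the bench; at 0 it lies along the case's x
- screw4_top (a point): centre of the top of screw 4's bar, on its axis; with the lid shut it lies 94 mm along x and 87 mm along y from the case's centre
- pack_blue: blue battery pack with two brass contacts, 64 x 42 x 50 mm (its own x, y, z); origin at its centre; starts upright (z up) on the bench; may be absent
- pack_yellow: yellow and black battery pack with two brass contacts, 64 x 42 x 50 mm (its own x, y, z); origin at its centre; starts upright (z up) on the bench; may be absent
- relay: orange relay module with a black foot, 60 x 44 x 50 mm (its own x, y, z); origin at its centre; starts upright (z up) on the bench; may be absent
- transformer: steel-cored transformer with copper winding, 62 x 44 x 52 mm (its own x, y, z); origin at its centre; starts upright (z up) on the bench; may be absent
- capacitor: green can capacitor, 42 mm in diameter, 52 mm tall, on a grey square foot 46 x 46 x 10 mm: 62 mm tall in all; origin at the centre of that 46 x 46 x 62 mm outline, z up along the can; may be absent
- spool: bystander: white and black spool, 64 mm in diameter, 44 mm tall; origin under its centre
- station: bystander: grey soldering-station box, 90 x 75 x 70 mm; origin under its centre
- flux_tin: bystander: brass tin with a red cap, 62 mm in diameter, 30 mm tall; origin under its centre

How it is judged (in metres and radians):
On the way, in this order (a step that is already met when the one before it is completed fails the run):
1. every part lies inside the open case, let go (x of pack_blue in the frame of case between -0.085 and 0.085 m and y of pack_blue in the frame of case between -0.078 and 0.078 m and z of pack_blue in the frame of case between 0 and 0.052 m and x of pack_yellow in the frame of case between -0.085 and 0.085 m and y of pack_yellow in the frame of case between -0.078 and 0.078 m and z of pack_yellow in the frame of case between 0 and 0.052 m and x of relay in the frame of case between -0.085 and 0.085 m and y of relay in the frame of case between -0.078 and 0.078 m and z of relay in the frame of case between 0 and 0.052 m and x of transformer in the frame of case between -0.085 and 0.085 m and y of transformer in the frame of case between -0.078 and 0.078 m and z of transformer in the frame of case between 0 and 0.052 m and x of capacitor in the frame of case between -0.085 and 0.085 m and y of capacitor in the frame of case between -0.078 and 0.078 m and z of capacitor in the frame of case between 0 and 0.052 m and value of joint lid above 0.8 rad and contact force between each of pack_blue, pack_yellow, relay, transformer, capacitor and the fingers below 0.2 N), for 0.2 s.
2. the lid is shut (within 0.04 rad) (value of joint lid below 0.04 rad), for 0.2 s.
3. first round: two diagonally opposite screws are past 0.55 rad while the other two are still below 0.4 (((value of joint each of screw1, screw3 above 0.55 rad and value of joint each of screw2, screw4 below 0.4 rad) or (value of joint each of screw2, screw4 above 0.55 rad and value of joint each of screw1, screw3 below 0.4 rad))), for 0.1 s.
4. first round: all four screws are past 0.55 rad (value of joint each of screw1, screw2, screw3, screw4 above 0.55 rad), for 0.1 s.
5. second round: two diagonally opposite screws are past 1.35 rad while the other two are still below 1.2 (((value of joint each of screw1, screw3 above 1.35 rad and value of joint each of screw2, screw4 below 1.2 rad) or (value of joint each of screw2, screw4 above 1.35 rad and value of joint each of screw1, screw3 below 1.2 rad))), for 0.1 s.
6. second round: all four screws are past 1.35 rad (value of joint each of screw1, screw2, screw3, screw4 above 1.35 rad), for 0.1 s.
7. last round: two diagonally opposite screws are past 2.2 rad while the other two are still below 2.0 (((value of joint each of screw1, screw3 above 2.2 rad and value of joint each of screw2, screw4 below 2 rad) or (value of joint each of screw2, screw4 above 2.2 rad and value of joint each of screw1, screw3 below 2 rad))), for 0.1 s.
8. last round: all four screws are past 2.2 rad (value of joint each of screw1, screw2, screw3, screw4 above 2.2 rad), for 0.1 s.
At the end, for the whole second after the job is handed in: every part present lies inside the case (centre within the inner walls and less than 52 mm above the bench), the lid is shut to within 0.04 rad, all four screws are past 2.2 rad (stop at 2.4), and all is at rest (all of step 8 and x of pack_blue in the frame of case between -0.085 and 0.085 m and y of pack_blue in the frame of case between -0.078 and 0.078 m and z of pack_blue in the frame of case between 0 and 0.052 m and x of pack_yellow in the frame of case between -0.085 and 0.085 m and y of pack_yellow in the frame of case between -0.078 and 0.078 m and z of pack_yellow in the frame of case between 0 and 0.052 m and x of relay in the frame of case between -0.085 and 0.085 m and y of relay in the frame of case between -0.078 and 0.078 m and z of relay in the frame of case between 0 and 0.052 m and x of transformer in the frame of case between -0.085 and 0.085 m and y of transformer in the frame of case between -0.078 and 0.078 m and z of transformer in the frame of case between 0 and 0.052 m and x of capacitor in the frame of case between -0.085 and 0.085 m and y of capacitor in the frame of case between -0.078 and 0.078 m and z of capacitor in the frame of case between 0 and 0.052 m and value of joint lid below 0.04 rad and linear speed of each of pack_blue, pack_yellow, relay, transformer, capacitor below 0.02 m/s); the robot touches nothing.
It fails at once if a screw is turned past 0.45 rad while the lid is open more than 0.15 rad (value of joint lid above 0.15 rad and value of joint any of screw1, screw2, screw3, screw4 above 0.45 rad).
It fails at once if a screw is past 1.15 rad while another has not had its first round (below 0.5) (value of joint any of screw1, screw2, screw3, screw4 above 1.15 rad and value of joint any of screw1, screw2, screw3, screw4 below 0.5 rad).
It fails at once if a screw is past 1.95 rad while another has not had its second round (below 1.3) (value of joint any of screw1, screw2, screw3, screw4 above 1.95 rad and value of joint any of screw1, screw2, screw3, screw4 below 1.3 rad).
It fails at once if a bystander has been moved more than 30 mm (distance of any of spool, station, flux_tin from where it was at the start of the episode above 0.03 m).
Of pack_blue, pack_yellow, relay, transformer, capacitor only 2 to 4 are there at a start; the rules pass over those that are not, and their reading is None.
At some moment in a run one of pack_blue, pack_yellow, relay, transformer, capacitor may be knocked a few centimetres aside while the robot is not near it.
Once in a run the grip may slacken for a moment while it holds something.
It also fails if it takes over 210 s, if anything falls off the work surface, if the arm or the gripper's body presses on something with over 40 N, if the wrist force passes 120 N, or if a joint passes its speed limit or range.

## Working session

There is one attempt and no reset: what is moved stays moved. The work goes in short steps, Python scripts to look and compute and a tool call to move; the robot and the scene stay as the last step left them, time stands still between calls to the robot, and variables do not carry over. Pictures are saved under pics/ and viewed, at most 14 in all, crops included, and the job is handed in when it is done.

Besides the shell and the picture viewer there is one more tool, called as name(argument=value, ...) on one line, values as JSON. play_rows: Moves the arm, as the interface text tells. Its arguments: {"type":"object","properties":{"dp":{"type":"array"},"yaw":{"type":"array"},"gripper":{"type":"number"}},"required":["dp","yaw"]}

```bash
mkdir -p pics; ls; cat > h.py <<'E'
import numpy as np, cv2
from scipy.spatial.transform import Rotation as R
from workcell import ctrl, viewer, ticket, models
def K(p): return np.array([[p['fx'],0,p['cx']],[0,p['fy'],p['cy']],[0,0,1.]])
def pose(p,o=None):
    if 'T' in p: return np.array(p['T'])
    T=np.eye(4); T[:3,:3]=R.from_rotvec(o['orientation']).as_matrix(); T[:3,3]=o['ee_pos']
    return T@np.array(p['hand_eye'])
def shot(name):
    o=ctrl.get_obs(); p=viewer.get_image(name); return p,pose(p,o)
def rays(p,uv):
    n=cv2.undistortPoints(np.array(uv,float).reshape(-1,1,2),K(p),np.array(p['dist_coeffs'],float)).reshape(-1,2)
    return np.c_[n[:,0],-n[:,1],-np.ones(len(n))]
def onplane(p,T,uv,z):
    d=rays(p,uv)@T[:3,:3].T; s=(z-T[2,3])/d[:,2]
    return T[:3,3]+d*s[:,None]
def cloud(p,T):
    h,w=p['range_z'].shape; u,v=np.meshgrid(np.arange(w),np.arange(h))
    P=rays(p,np.c_[u.ravel(),v.ravel()])*p['range_z'].ravel()[:,None]
    return (P@T[:3,:3].T+T[:3,3]).reshape(h,w,3)
def save(p,n): cv2.imwrite('pics/'+n+'.png',cv2.cvtColor(p['pixels'],cv2.COLOR_RGB2BGR))
E
python3 - <<'E'
from h import *
np.set_printoptions(precision=1,suppress=True)
ims=[]
for n in ['scene','side']:
    p,T=shot(n); C=cloud(p,T); ims.append(p['pixels'])
    print(n,T[:3,3],p['fx'],p['dist_coeffs'])
    for k in ['case','lid_hinge','pack_blue','pack_yellow','relay','transformer','capacitor','spool','station','flux_tin','screw1_top','screw2_top','screw3_top','screw4_top']:
        for l in models.landmark_of(p,k)[:1]:
            u,v=l['location']; b=models.look_for(p,k)
            ui,vi=int(round(min(max(u,0),511))),int(round(min(max(v,0),383)))
            print(k,round(l['conf'],2),np.array([u,v]),C[vi,ui],b and (round(b[0]['conf'],2),np.array(b[0]['bbox'])))
cv2.imwrite('pics/a.png',cv2.resize(cv2.cvtColor(np.vstack(ims),cv2.COLOR_RGB2BGR),(400,600)) ) if 0 else None
cv2.imwrite('pics/a.png',cv2.cvtColor(ims[0],cv2.COLOR_RGB2BGR));cv2.imwrite('pics/b.png',cv2.cvtColor(ims[1],cv2.COLOR_RGB2BGR))
E
```

```text
pics
scene [1575.2   91.2 1169.6] 495.21794507417366 [-0.2  0.   0.   0.   0. ]
case 0.73 [345.3 215.1] [548.2 130.3  11.6] (0.57, array([366.5, 197.9, 117.3, 105.4]))
lid_hinge 0.71 [383.3 210.8] [622.3 229.3 139.3] (0.69, array([365.1, 195.6, 114.9, 105.3]))
pack_yellow 0.77 [250.  193.1] [ 562.4 -168.6   52.1] (0.78, array([250.7, 192. ,  21. ,  20. ]))
transformer 0.85 [217.1 168.1] [ 476.2 -300.7   48.8] (0.76, array([216.4, 165.2,  16.7,  19.7]))
capacitor 0.22 [173.7 163.9] [ 475.6 -452.1   33.3] []
spool 0.72 [277.7 262.9] [794.4 -32.   44.6] (0.59, array([278.5, 262.3,  25.8,  28.4]))
station 0.69 [344.8 216.8] [553.1 131.3   8. ] (0.94, array([178.6, 220.6,  39.7,  39.7]))
flux_tin 0.83 [173.7 166. ] [ 484.4 -448.9   32.9] (0.51, array([177.3, 163.6,  19.3,  15.9]))
screw1_top 0.6 [421.5 151.5] [492.7 309.4 265.3] (0.62, array([418.4, 150.9,  11.1,  10. ]))
screw2_top 0.59 [410.6 198.8] [682.6 280.8 266.2] (0.72, array([406.5, 194. ,  16.3,  16.6]))
screw3_top 0.6 [389.4 234.6] [590.1 271.8   3.4] (0.65, array([384.1, 235.1,  10.5,  12.7]))
side [252.5 436.5 792. ] 421.2328
[... 418 characters left out ...]
 ] (0.83, array([351.3, 193.3,  27.6,  24.4]))
spool 0.75 [179.9 212.6] [756.2  -8.5  39. ] (0.94, array([179.1, 209.7,  27.4,  29.7]))
station 0.55 [278.  152.7] [ 669.  -311.8   47.1] (0.82, array([275.4, 144.8,  34.9,  38. ]))
flux_tin 0.91 [365.6 168.9] [ 454.5 -428.     8.7] (0.89, array([370.4, 165.3,  21.5,  22.5]))
screw1_top 0.56 [159.6 347.7] [590.2 261.9  -0.9] (0.96, array([168.4, 341.5,  38.4,  36.3]))
screw2_top 0.82 [ 86.8 264.9] [661.8 283.8 259.2] (0.78, array([ 93.9, 262.5,  31.6,  29.3]))
screw3_top 0.89 [123.5 305.5] [663.3 257.7  88.4] (0.65, array([129.7, 302.8,  21.9,  27.5]))
screw4_top 0.68 [192.4 375.6] [474.6 289.3  89.1] (0.73, array([194.8, 370.2,  27.3,  27. ]))
```

View pics/a.png

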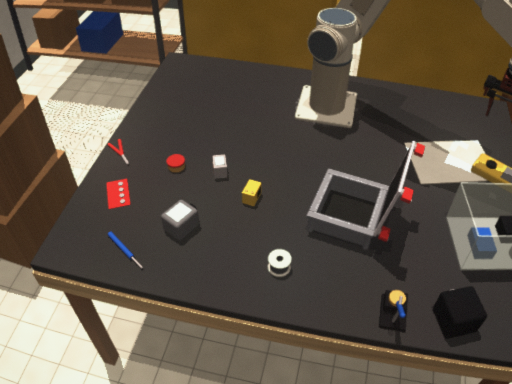

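View pics/b.png

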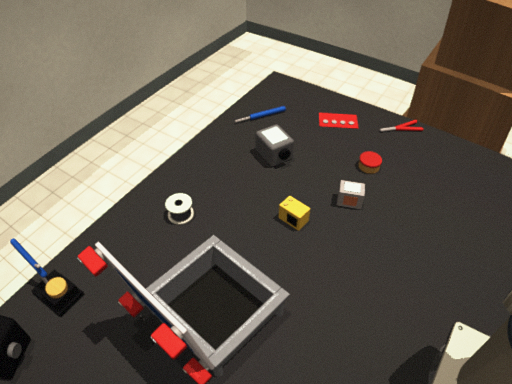

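The scene shows the yellow pack at pixel (250,193), the transformer at (219,166), the spool, station and tin, and the case at (348,210) with its lid upright on the right. In the side view they are at (294,213), (351,195) and (217,300). There is also something blue in a clear bin at (484,240) that I need to check.

```bash
python3 - <<'E'
from h import *
np.set_printoptions(precision=1,suppress=True)
for n in ['scene','side']:
    p,T=shot(n); C=cloud(p,T); 
    cv2.imwrite('pics/z_%s.png'%n,cv2.resize(cv2.cvtColor(p['pixels'],cv2.COLOR_RGB2BGR),None,fx=1,fy=1))
    if n=='scene': print('bin blue',C[240,484],C[225,484],C[300,460],C[262,450]); print(models.look_for(p,'pack_blue'),models.look_for(p,'relay'),models.look_for(p,'capacitor'))
    X=C.reshape(-1,3)
    ok=(p['range_z'].ravel()>0)
    def rect(m,name):
        q=X[m&ok].astype(np.float32)
        if len(q)<10: print(name,len(q));return
        print(n,name,len(q),cv2.minAreaRect(q[:,:2]),np.median(q[:,2]))
    box=lambda a,b,c,d,e,f:(X[:,0]>a)&(X[:,0]<b)&(X[:,1]>c)&(X[:,1]<d)&(X[:,2]>e)&(X[:,2]<f)
    rect(box(350,750,-20,300,70,82),'rim')
    for nm,(x,y) in dict(yel=(545,-160),tr=(458,-290),spool=(775,-20)).items():
        rect(box(x-70,x+70,y-70,y+70,12,80),nm); rect(box(x-70,x+70,y-70,y+70,40,80),nm+'top')
    m=box(380,750,150,400,95,330)&ok; q=X[m]
    print(n,'lid',len(q),q.min(0),q.max(0))
    g=p['pixels'].reshape(-1,3).astype(int); nr=m&~((g[:,0]>120)&(g[:,1]<80)); q=X[nr]
    c=np.median(q,0); q=q[np.abs(q-c).max(1)<200]; u,s,vt=np.linalg.svd(q-q.mean(0)); print('plane',q.mean(0),vt[2],s/np.sqrt(len(q)))
    d=box(300,800,-600,300,-10,10)&ok; print('table z',np.median(X[d][:,2]))
E
```

```text
bin blue [670.1 513.6 145.4] [485.7 575.1   7.5] [840.7 457.   92.2] [649.4 461.1  -0.7]
[] [] []Traceback (most recent call last):
  File "<stdin>", line 14, in <module>
  File "<stdin>", line 12, in rect
cv2.error: OpenCV(4.12.0) /io/opencv/modules/imgproc/src/convhull.cpp:143: error: (-215:Assertion failed) total >= 0 && (depth == CV_32F || depth == CV_32S) in function 'convexHull'
```

```bash
cat > m.py <<'E'
from h import *
np.set_printoptions(precision=1,suppress=True)
for n in ['scene','side']:
    p,T=shot(n); C=cloud(p,T)
    X=C.reshape(-1,3)
    ok=(p['range_z'].ravel()>0)
    def rect(m,name):
        q=np.ascontiguousarray(X[m&ok],dtype=np.float32)
        if len(q)<10: print(name,len(q));return
        print(n,name,len(q),cv2.minAreaRect(np.ascontiguousarray(q[:,:2])),np.median(q[:,2]))
    box=lambda a,b,c,d,e,f:(X[:,0]>a)&(X[:,0]<b)&(X[:,1]>c)&(X[:,1]<d)&(X[:,2]>e)&(X[:,2]<f)
    rect(box(350,750,-20,300,70,82),'rim')
    for nm,(x,y) in dict(yel=(545,-160),tr=(458,-290),spool=(775,-20)).items():
        rect(box(x-70,x+70,y-70,y+70,12,80),nm); rect(box(x-70,x+70,y-70,y+70,40,80),nm+'top')
    m=box(380,750,150,400,95,330)&ok; q=X[m]
    print(n,'lid',len(q),q.min(0),q.max(0))
    g=p['pixels'].reshape(-1,3).astype(int); nr=m&~((g[:,0]>120)&(g[:,1]<80)); q=X[nr]
    u,s,vt=np.linalg.svd(q-q.mean(0),full_matrices=False); print('plane',q.mean(0),vt[2],s/np.sqrt(len(q)))
    d=box(300,800,-600,300,-10,10)&ok; print('table z',np.median(X[d][:,2]))
E
python3 m.py
```

```text
scene rim 1458 ((544.3475341796875, 134.62576293945312), (201.73190307617188, 222.12744140625), 80.8633041381836) 77.70943
scene yel 351 ((539.780517578125, -169.34140014648438), (43.630836486816406, 70.14409637451172), 79.00399780273438) 49.69737
scene yeltop 240 ((538.42724609375, -169.0775909423828), (43.628963470458984, 67.3931655883789), 79.01261138916016) 52.074448
scene tr 293 ((448.8260192871094, -301.1614685058594), (68.73450469970703, 44.543155670166016), 21.341930389404297) 52.418182
scene trtop 210 ((448.590576171875, -301.08856201171875), (68.44632720947266, 44.26360321044922), 20.813148498535156) 54.185814
scene spool 431 ((778.9193725585938, -31.095325469970703), (66.99557495117188, 61.89366149902344), 47.46119689941406) 44.469383
scene spooltop 355 ((778.9193725585938, -31.095325469970703), (66.99557495117188, 61.89366149902344), 47.46119689941406) 45.187622
scene lid 1141 [456.3 217.   95. ] [690.2 316.6 280.5]
plane [590.6 251.5 210.6] [ 0.2  1.  -0.2] [72.4 58.1  8.1]
table z 2.50416007315323
side rim 3432 ((544.4601440429688, 156.33404541015625), (242.845809936523
[... 253 characters left out ...]
, 64.97626495361328), 83.16842651367188) 48.27163
side tr 597 ((447.5758361816406, -298.73126220703125), (63.38372802734375, 48.284053802490234), 22.730823516845703) 49.12133
side trtop 387 ((447.1752624511719, -299.7994384765625), (63.50349807739258, 47.67219161987305), 20.202796936035156) 50.548347
side spool 541 ((779.8283081054688, -28.986080169677734), (62.446876525878906, 64.95463562011719), 77.01815032958984) 42.02584
side spooltop 414 ((778.956787109375, -29.817630767822266), (61.379051208496094, 65.29954528808594), 37.42599105834961) 42.587856
side lid 2771 [453.5 228.8  95. ] [685.6 319.8 274.3]
plane [546.5 269.3 234.9] [ 0.2  1.  -0.1] [71.3 50.1  6.8]
table z -1.0707878205587917
```

Only the yellow pack at about (537,-169) and the transformer at about (448,-300) are present. The case is at (544,134) with a yaw of about -9°. The bin is background clutter and I'll keep clear of it.

```bash
python3 - <<'E'
from h import *
o=ctrl.get_obs(); print(o); M=R.from_rotvec(o['orientation']).as_matrix(); print(M.round(3)); print('y axis deg',np.degrees(np.arctan2(M[1,1],M[0,1])))
E
```

```text
{'t': 2.95, 'qpos': array([ 1.20701188e+00,  4.23103388e-01,  1.62993997e+00,  1.86054211e-05,
        1.08857600e+00, -1.89839590e-02]), 'qvel': array([ 0.00074249, -0.00020831,  0.00089104, -0.00148616, -0.00119632,
       -0.0010083 ]), 'joint_torque': array([-3.23578433e-05, -5.44566429e+01, -2.74040455e+01,  6.44227001e-02,
        1.68357807e-02,  1.91266190e-05]), 'ee_pos': array([211.20535424, 588.19720272, 222.65721011]), 'orientation': array([-5.38942084e-01, -3.09499794e+00,  3.62482519e-05]), 'ft_force': array([-0.03416117,  0.10453493,  0.96187222]), 'moment': array([ 0.04511687, -0.003119  , -0.05762654]), 'grasp_force': 0.0, 'width': 87.8205087812519}
[[-0.941  0.338 -0.   ]
 [ 0.338  0.941 -0.   ]
 [ 0.    -0.    -1.   ]]
y axis deg 70.24389280453492
```

play_rows(dp=[[10, -38, 20], [12, -38, 20], [12, -38, 20], [12, -38, 10], [12, -38, 0], [12, -38, 0], [12, -38, 0], [12, -38, 0]], yaw=[0, 0, 0, 0, 0, 0, 0, 0], gripper=0)

```text
t: 3.62
ee_pos: [303.2, 289.6, 289.2]
orientation: [0.538, 3.095, 0.001]
ft_force: [0.1, 1.1, -0.6]
width: 87.7
grasp_force: 0.0
```

play_rows(dp=[[16, -34, 0], [16, -34, 0], [16, -34, 0], [16, -34, 0], [16, -34, 0], [16, -34, 0], [16, -34, 0], [16, -34, 0]], yaw=[2, 2, 2, 2, 2, 1, 0, 0])

```text
t: 4.28
ee_pos: [431.6, 17.4, 289.3]
orientation: [0.24, 3.131, 0.0]
ft_force: [0.6, 0.5, -0.6]
width: 87.7
grasp_force: 0.0
```

play_rows(dp=[[16, -30, 0], [16, -30, 0], [18, -30, 0], [18, -30, -10], [18, -30, -20], [18, -30, -20], [0, 0, 0], [0, 0, 0]], yaw=[0, 0, 0, 0, 0, 0, 0, 0])

```text
t: 4.95
ee_pos: [534.7, -161.8, 237.2]
orientation: [-0.243, -3.129, -0.001]
ft_force: [0.0, -0.1, 0.1]
width: 88.1
grasp_force: 0.0
```

```bash
cat > w.py <<'E'
import sys
from h import *
np.set_printoptions(precision=1,suppress=True)
def tops(lo,hi,near=None,name=None):
    o=ctrl.get_obs(); M=R.from_rotvec(o['orientation']).as_matrix()
    print('tcp',o['ee_pos'],'yaxis',round(np.degrees(np.arctan2(M[1,1],M[0,1])),1),'F',o['ft_force'],'w',o['width'])
    p,T=shot('wrist'); C=cloud(p,T); Z=C[...,2]
    m=((Z>lo)&(Z<hi)&(p['range_z']>0)).astype(np.uint8)
    m=cv2.morphologyEx(m,cv2.MORPH_OPEN,np.ones((3,3)))
    n,L,S,_=cv2.connectedComponentsWithStats(m)
    for i in range(1,n):
        if S[i,4]<80: continue
        q=np.ascontiguousarray(C[L==i][:,:2],dtype=np.float32); r=cv2.minAreaRect(q)
        print('blob',S[i],np.array(r[0]),np.array(r[1]),round(r[2],1),'z',np.median(Z[L==i]),'long axis',round((r[2]+(0 if r[1][0]>r[1][1] else 90)),1))
    if name: save(p,name)
    return p,T,C
if __name__=='__main__':
    tops(float(sys.argv[1]),float(sys.argv[2]),name=sys.argv[3] if len(sys.argv)>3 else None)
E
python3 w.py 42 60 w1
```

```text
tcp [ 534.7 -161.8  237.2] yaxis 81.1 F [ 0.  -0.1  0.1] w 88.13942267837464
blob [415  69   7  14  81] [438.2  57.8] [ 6.  15.8] 88.7 z 49.858372241852635 long axis 178.7
blob [ 110   99   54   58 1759] [ 448.  -300.1] [62.1 44.5] 21.2 z 52.23137834094035 long axis 21.2
blob [ 233  157   32   48 1500] [ 538.4 -170.2] [40.9 63.3] 81.5 z 50.20745313452758 long axis 171.5
blob [422 196  90  20 398] [630.2 129.3] [146.2  23.5] 89.9 z 49.997912201337044 long axis 89.9
blob [341 306  22  27 372] [787.  -48.4] [59.  24.7] 19.2 z 44.092837490576784 long axis 19.2
```

View pics/w1.png

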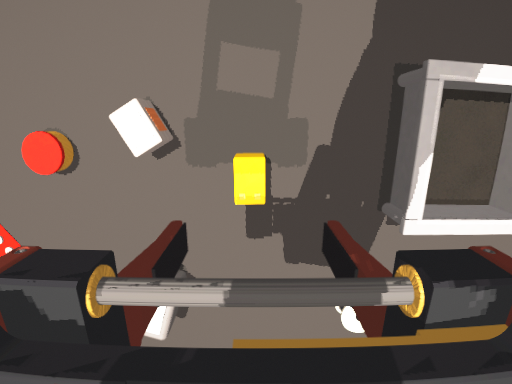

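The wrist view shows the yellow pack at (250,178) under the gripper, the transformer at (140,128) and the case on the right. The measured sizes match the given ones.

play_rows(dp=[[3.5, -8.4, 0], [0, 0, -40], [0, 0, -40], [0, 0, -40], [0, 0, -40], [0, 0, -35], [0, 0, -30], [0, 0, 0]], yaw=[0.4, 0, 0, 0, 0, 0, 0, 0])

```text
t: 5.67
ee_pos: [535.6, -167.4, 10.0]
orientation: [-0.226, -3.126, -0.003]
ft_force: [-0.5, -0.1, 0.3]
width: 87.6
grasp_force: 0.0
```

play_rows(dp=[[0, 0, 0], [0, 0, 0], [0, 0, 0], [0, 0, 0], [0, 0, 0], [0, 0, 0], [0, 0, 0], [0, 0, 0]], yaw=[0, 0, 0, 0, 0, 0, 0, 0], gripper=1)

```text
t: 6.33
ee_pos: [538.9, -169.3, 14.6]
orientation: [0.229, 3.132, -0.0]
ft_force: [-1.2, 0.0, 5.9]
width: 41.8
grasp_force: 30.0
```

play_rows(dp=[[0, 0, 10], [0, 0, 20], [0, 0, 30], [0, 0, 35], [0, 0, 35], [0, 0, 20], [0, 0, 0], [0, 0, 0]], yaw=[0, 0, 0, 0, 0, 0, 0, 0])

```text
t: 7.0
ee_pos: [538.7, -169.2, 164.5]
orientation: [0.229, 3.132, -0.001]
ft_force: [-1.0, -0.9, -4.3]
width: 41.9
grasp_force: 30.0
```

play_rows(dp=[[-5, 37, 0], [-5, 37, 0], [-5, 37, 0], [-5, 37, 0], [-5, 37, 0], [-5, 37, 0], [-5, 37, 0], [-3, 36, 0]], yaw=[0, 0, 0, 0, 0, 0, 0, -0.6])

```text
t: 7.67
ee_pos: [497.8, 127.2, 161.3]
orientation: [-0.245, -3.127, 0.002]
ft_force: [1.3, -1.0, -3.3]
width: 41.8
grasp_force: 30.0
```

play_rows(dp=[[0, 0, 0], [0, 0, -10], [0, 0, -30], [0, 0, -30], [0, 0, -25], [0, 0, 0], [0, 0, 0], [0, 0, 0]], yaw=[0, 0, 0, 0, 0, 0, 0, 0])

```text
t: 8.33
ee_pos: [500.7, 125.1, 68.9]
orientation: [-0.247, -3.131, 0.001]
ft_force: [-0.9, 0.5, -3.4]
width: 41.9
grasp_force: 30.0
```

play_rows(dp=[[0, 0, -15], [0, 0, -15], [0, 0, -10], [0, 0, -7], [0, 0, 0], [0, 0, 0]], yaw=[0, 0, 0, 0, 0, 0])

```text
t: 8.83
ee_pos: [500.9, 125.9, 22.3]
orientation: [0.245, 3.132, 0.0]
ft_force: [-0.1, -0.3, -4.8]
width: 41.9
grasp_force: 30.0
```

play_rows(dp=[[0, 0, 0], [0, 0, 0], [0, 0, 0], [0, 0, 0], [0, 0, 0]], yaw=[0, 0, 0, 0, 0], gripper=0.25)

```text
t: 9.25
ee_pos: [501.0, 126.0, 22.4]
orientation: [0.245, 3.131, 0.0]
ft_force: [1.2, 1.1, 0.4]
width: 65.9
grasp_force: 0.0
```

play_rows(dp=[[0, 0, 15], [0, 0, 30], [0, 0, 40], [0, 0, 40], [0, 0, 40], [0, 0, 40], [0, 0, 10], [0, 0, 0]], yaw=[0, 0, 0, 0, 0, 0, 0, 0])

```text
t: 9.92
ee_pos: [502.7, 126.4, 240.7]
orientation: [0.245, 3.125, 0.004]
ft_force: [0.1, 0.0, 0.8]
width: 65.9
grasp_force: 0.0
```

```bash
python3 w.py 52 60 w2; python3 w.py 68 82; python3 m.py | grep -v spool
```

```text
tcp [502.7 126.4 240.7] yaxis 81.0 F [0.1 0.  0.8] w 65.94407436340254
blob [ 238  151   32   48 1527] [500.7 125.8] [41.2 62.5] 81.4 z 56.2125820467877 long axis 171.4
blob [212 262  39   3 117] [621.4  74.3] [54.6  1.6] 80.7 z 56.222907740982066 long axis 80.7
tcp [501.2 126.  238.1] yaxis 81.0 F [-0.7 -0.1 -0.7] w 65.90266458743199
blob [507 121   5  21  84] [487.8 453.1] [25.5  5.9] 2.0 z 70.95795257239271 long axis 2.0
blob [ 184  126  171  124 6738] [517.7 139.9] [202.2 157.1] 80.5 z 76.06212675893642 long axis 80.5
blob [ 196  251  118   28 1097] [614.7 108.8] [159.   41.9] 80.6 z 75.71737821622509 long axis 80.6
scene rim 1455 ((545.2227783203125, 133.59078979492188), (202.0117950439453, 222.09365844726562), 81.29407501220703) 77.68529
yel 1
yeltop 0
scene tr 290 ((448.1590576171875, -301.3794860839844), (67.93443298339844, 44.546592712402344), 21.143753051757812) 52.610737
scene trtop 216 ((448.0710144042969, -301.2879638671875), (67.96035766601562, 44.32356262207031), 20.913978576660156) 54.356953
scene lid 1237 [452.8 154.7  95. ] [689.5 316.7 329.8]
plane [583.2 243.9 218.2] [ 0.1  1.  -0. ] [73.6 57.  31.1]
table z 2.4971125781656838
side rim 3014 ((546.3765869140625, 152.37399291992188), (239.02545166015625, 221.3930206298828), 82.84253692626953) 74.60875
yel 0
yeltop 0
side tr 594 ((447.5377197265625, -299.405029296875), (63.79450988769531, 47.98577880859375), 23.028284072875977) 48.839836
side trtop 387 ((447.101318359375, -299.8121032714844), (63.59492111206055, 47.26068115234375), 21.40793228149414) 50.698532
side lid 3188 [453.8 150.3  95. ] [686.6 320.  330. ]
plane [536.5 252.5 246. ] [ 0.1 -1.  -0.3] [66.2 54.7 35.2]
table z -1.0889269225808107
```

View pics/w2.png

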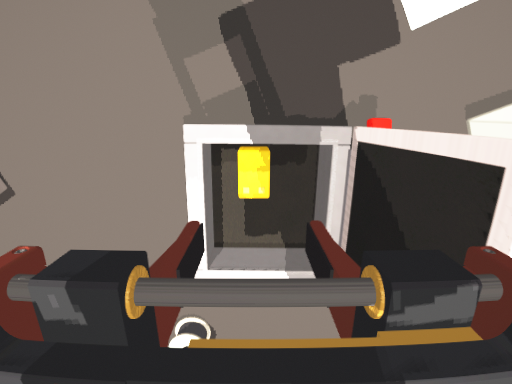

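The yellow pack sits flat in the case at (500.7,125.8). Next is the transformer at (448.2,-300.1), using a closing axis of -68.8° to stay clear of the joint 6 limit.

play_rows(dp=[[-2, -20, 0], [-2, -20, 0], [-2, -20, 0], [-2, -20, 0], [-2, -20, 0], [-2, -20, 0], [-2, -20, 0], [-2, -20, 0]], yaw=[-7.1, -7.1, -7.1, -7.1, -7.1, -7.1, -7.1, -7.1], gripper=0)

```text
t: 10.78
ee_pos: [483.2, -35.0, 234.7]
orientation: [-1.711, -2.63, 0.003]
ft_force: [-0.2, 0.3, 0.6]
width: 88.2
grasp_force: 0.0
```

play_rows(dp=[[-2, -20, 0], [-2, -20, 0], [-2, -20, 0], [-2, -20, 0], [-2, -20, 0], [-3, -20, 0], [-3, -20, 0], [-3, -20, 0]], yaw=[-7.1, -7.1, -7.1, -7.1, -7.1, -7.1, -7.1, -7.1])

```text
t: 11.45
ee_pos: [464.3, -194.6, 234.6]
orientation: [-2.757, -1.5, 0.004]
ft_force: [0.9, 0.9, 0.3]
width: 87.8
grasp_force: 0.0
```

play_rows(dp=[[-3, -20, 0], [-3, -20, 0], [-4, -20, 0], [-4, -20, 0], [-4, -20, 0], [0, -6, 0], [0, 0, 0], [0, 0, 0]], yaw=[-7.1, -7.1, -7.1, -7.1, -7, -1, 0, 0])

```text
t: 12.12
ee_pos: [447.0, -299.4, 235.5]
orientation: [-3.086, -0.577, 0.003]
ft_force: [-0.3, 0.4, -0.8]
width: 88.0
grasp_force: 0.0
```

```bash
python3 w.py 44 60
```

```text
tcp [ 447.  -299.4  235.5] yaxis -68.8 F [-0.3  0.4 -0.8] w 87.96873122335809
blob [331   0  39  40 596] [ 656.9 -333.4] [60.5 16.4] 69.7 z 53.535988734771394 long axis 69.7
blob [ 239  154   35   48 1584] [ 447.5 -301. ] [62.2 44. ] 20.6 z 52.42480626592817 long axis 20.6
```

play_rows(dp=[[0.8, -1.2, 0], [0, 0, -40], [0, 0, -40], [0, 0, -40], [0, 0, -40], [0, 0, -35], [0, 0, -26], [0, 0, 0]], yaw=[-0.3, 0, 0, 0, 0, 0, 0, 0])

```text
t: 12.83
ee_pos: [445.6, -298.3, 11.3]
orientation: [-3.083, -0.568, 0.01]
ft_force: [-0.8, 0.1, 0.5]
width: 88.0
grasp_force: 0.0
```

play_rows(dp=[[0, 0, 0], [0, 0, 0], [0, 0, 0], [0, 0, 0], [0, 0, 0], [0, 0, 0], [0, 0, 0], [0, 0, 0]], yaw=[0, 0, 0, 0, 0, 0, 0, 0], gripper=1)

```text
t: 13.5
ee_pos: [448.5, -301.3, 16.6]
orientation: [3.09, 0.565, 0.001]
ft_force: [-1.4, 1.2, 7.0]
width: 43.8
grasp_force: 30.0
```

play_rows(dp=[[0, 0, 10], [0, 0, 20], [0, 0, 30], [0, 0, 35], [0, 0, 35], [0, 0, 20], [0, 0, 0], [0, 0, 0]], yaw=[0, 0, 0, 0, 0, 0, 0, 0])

```text
t: 14.17
ee_pos: [448.5, -301.4, 166.6]
orientation: [3.089, 0.565, 0.002]
ft_force: [0.7, 0.5, -5.1]
width: 43.9
grasp_force: 30.0
```

play_rows(dp=[[11, 34.5, 0], [11, 34.5, 0], [11, 34.5, 0], [11, 34.5, 0], [11, 34.5, 0], [11, 34.5, 0], [11, 34.5, 0], [11, 34.5, 0]], yaw=[-3, -3, -3, -3, -3, -3, -3, -3])

```text
t: 14.83
ee_pos: [534.7, -23.5, 163.2]
orientation: [-3.14, 0.093, 0.008]
ft_force: [-0.0, -0.1, -3.8]
width: 43.8
grasp_force: 30.0
```

play_rows(dp=[[11.8, 34.5, 0], [11.8, 34.5, 0], [11.9, 34.5, 0], [11.9, 34.5, 0], [0, 0, 0], [0, 0, -20], [0, 0, -30], [0, 0, 0]], yaw=[-3, -2.9, 0, 0, 0, 0, 0, 0])

```text
t: 15.5
ee_pos: [578.4, 111.9, 108.8]
orientation: [3.128, -0.249, -0.019]
ft_force: [-2.3, -0.2, -4.8]
width: 44.0
grasp_force: 30.0
```

play_rows(dp=[[0, 0, 0], [0, 0, 0], [0, 0, 0], [0, 0, 0]], yaw=[0, 0, 0, 0])

```text
t: 15.83
ee_pos: [584.7, 112.6, 117.2]
orientation: [-3.131, 0.251, -0.003]
ft_force: [0.0, -0.2, -3.5]
width: 43.7
grasp_force: 30.0
```

play_rows(dp=[[-0.5, 0, -20], [0, 0, -25], [0, 0, -20], [0, 0, -15], [0, 0, -9], [0, 0, -4], [0, 0, 0], [0, 0, 0]], yaw=[0, 0, 0, 0, 0, 0, 0, 0])

```text
t: 16.5
ee_pos: [584.2, 112.8, 23.9]
orientation: [-3.131, 0.251, -0.003]
ft_force: [0.5, -0.3, -4.1]
width: 43.8
grasp_force: 30.0
```

play_rows(dp=[[0, 0, 0], [0, 0, 0], [0, 0, 0], [0, 0, 0], [0, 0, 0]], yaw=[0, 0, 0, 0, 0], gripper=0.25)

```text
t: 16.92
ee_pos: [583.7, 112.8, 23.4]
orientation: [-3.131, 0.251, -0.001]
ft_force: [0.9, -0.2, 0.4]
width: 65.9
grasp_force: 0.0
```

play_rows(dp=[[0, 0, 15], [0, 0, 30], [0, 0, 40], [0, 0, 40], [0, 0, 40], [0, 0, 40], [0, 0, 40], [0, 0, 0]], yaw=[0, 0, 0, 0, 0, 0, 0, 0])

```text
t: 17.58
ee_pos: [587.5, 113.4, 276.9]
orientation: [-3.128, 0.25, -0.021]
ft_force: [0.9, 1.6, 0.6]
width: 66.1
grasp_force: 0.0
```

```bash
python3 - <<'E'
from w import *
p,T,C=tops(52,62,name='w3')
tops(70,82)
for n in ['scene','side']:
    p,T=shot(n)
    if n=='side': save(p,'s3')
    for k in ['pack_blue','pack_yellow','relay','transformer','capacitor','lid_hinge','screw1_top','screw2_top','screw3_top','screw4_top']:
        for l in models.landmark_of(p,k)[:2]: print(n,k,round(l['conf'],2),np.array(l['location']))
E
```

```text
tcp [587.5 113.4 276.9] yaxis -99.2 F [0.9 1.6 0.6] w 66.10175179916807
blob [  0  13  19  60 327] [826.8 421.3] [29.1 79.4] 73.0 z 56.55557186527676 long axis 163.0
blob [ 241  156   31   43 1319] [584.  112.6] [43.8 60.9] 80.5 z 58.43431300139838 long axis 170.5
blob [ 14 190  22  39 193] [593.2 473.8] [65.4  4.2] 11.4 z 57.539310933631896 long axis 11.4
blob [ 243  212   28   39 1036] [501.1 125.3] [40.8 61.5] 80.3 z 55.869821146004 long axis 170.3
tcp [586.  113.1 273.1] yaxis -99.2 F [ 0.1  0.3 -0. ] w 65.57050606158371
blob [ 167  129  155  148 7398] [545.7 134.6] [201.4 213.7] 80.4 z 75.99032752072185 long axis 170.4
blob [  0 187  34  59 421] [585.1 472.5] [96.8  5.2] 11.6 z 76.06394405307515 long axis 11.6
scene transformer 0.58 [335.1 215.1]
scene lid_hinge 0.57 [382.4 210.7]
scene screw1_top 0.6 [423.  151.6]
scene screw1_top 0.44 [410.6 199.9]
scene screw2_top 0.64 [411.2 197.8]
scene screw3_top 0.65 [393.  232.2]
scene screw4_top 0.34 [345.2 216.2]
side pack_yellow 0.62 [235.6 312.6]
side transformer 0.58 [207.1 288.6]
side lid_hinge 0.87 [173.7 326.3]
side screw1_top 0.8 [160.2 351.8]
side screw2_top 0.88 [ 89.5 264.2]
side screw2_top 0.46 [280.4 152.1]
side screw3_top 0.57 [124.8 306.2]
side screw4_top 0.64 [192.7 376.5]
```

View pics/s3.png

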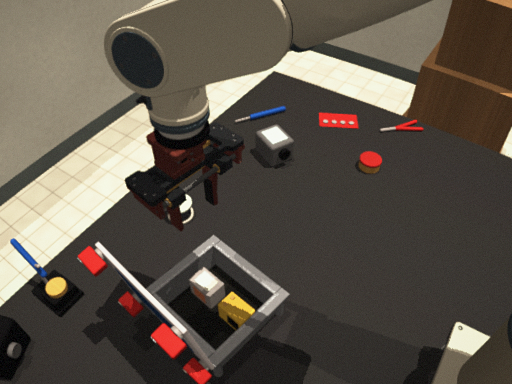

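Both parts are inside with their tops at 56 and 58 mm. The rim fit (545.7,134.6), yaw -9.6°, 213.7 x 201.4 mm matches the given flange. Next I raise, turn, close the fingers and go behind the lid.

play_rows(dp=[[0, 0, 16], [0, 0, 16], [0, 0, 16], [0, 0, 14], [0, 0, 0], [0, 0, 0], [0, 0, 0], [0, 0, 0]], yaw=[7, 7, 7, 7, 7, 7, 7, 7], gripper=1)

```text
t: 19.45
ee_pos: [583.3, 112.7, 330.1]
orientation: [2.879, 1.258, 0.0]
ft_force: [-0.3, -0.3, 0.2]
width: 15.7
grasp_force: 0.0
```

play_rows(dp=[[-1, 25, 0], [-1, 25, 0], [-1, 25, 0], [-1, 25, 0], [-2, 25, 0], [-2, 25, 0], [-2, 25, 0], [0, 24, 0]], yaw=[7, 7, 7, 7, 5.6, 0, 0, 0])

```text
t: 20.12
ee_pos: [572.8, 313.0, 330.0]
orientation: [-2.398, -2.029, 0.0]
ft_force: [0.2, -0.4, -0.2]
width: 0.4
grasp_force: 0.0
```

play_rows(dp=[[0, 0, 0], [0, 0, 0], [0, 0, 0]], yaw=[0, 0, 0])

```text
t: 20.37
ee_pos: [573.2, 311.2, 329.7]
orientation: [2.398, 2.029, -0.001]
ft_force: [0.6, -0.5, -0.5]
width: 0.1
grasp_force: 0.0
```

```bash
python3 - <<'E'
from w import *
p,T,C=tops(240,290)
for n in ['side']:
    p,T=shot(n); save(p,'s4'); C=cloud(p,T).reshape(-1,3)
    c=np.array([545.7,134.6]);a=np.radians(80.4); ey=np.array([np.cos(a),np.sin(a)]); ex=np.array([np.sin(a),-np.cos(a)])
    q=np.c_[(C[:,:2]-c)@ex,(C[:,:2]-c)@ey,C[:,2]]
    m=(abs(q[:,0])<70)&(q[:,1]>85)&(q[:,1]<150)&(q[:,2]>110)&(q[:,2]<272)
    s=q[m]; f=np.polyfit(s[:,2]-76,s[:,1]-100,1); print(len(s),f,'theta',np.pi/2+np.arctan(f[0]), s[:,2].max())
E
```

```text
tcp [573.2 311.2 329.7] yaxis -9.5 F [ 0.6 -0.5 -0.5] w 0.06256817615615784
blob [ 130  212  105   48 2572] [502.4 295.2] [39.5 94.3] 83.0 z 263.3348457480746 long axis 173.0
blob [ 275  212  110   48 2685] [636.8 270.5] [39.  99.3] 82.9 z 263.2480739499585 long axis 172.9
521 [ 0.1 12.9] theta 1.6906896725894376 271.9875135570836
```

View pics/s4.png

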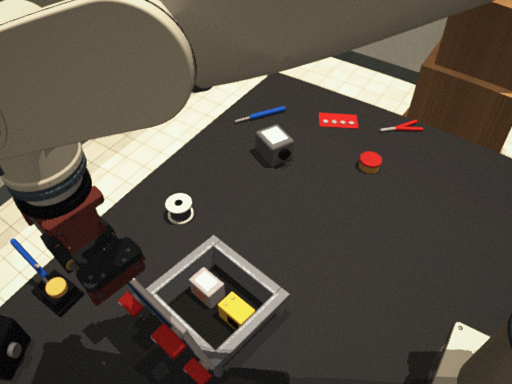

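The finger is behind the lid, centred in x, and the lid is at about 1.69 rad with the parts still in place. I descend and push.

play_rows(dp=[[0, 0, -25], [0, 0, -30], [0, 0, -27], [0, 0, -16], [0, 0, 0], [-2.5, -14.8, 0], [-2.5, -14.8, -2], [0, 0, 0]], yaw=[0, 0, 0, 0, 0, 0, 0, 0])

```text
t: 21.13
ee_pos: [568.7, 279.4, 231.6]
orientation: [2.4, 2.026, 0.003]
ft_force: [0.5, 0.1, 0.1]
width: 0.5
grasp_force: 0.0
```

play_rows(dp=[[-2.5, -14.8, -2], [-2.5, -14.8, -2], [-2.2, -13.3, -1], [-2.2, -13.3, -1], [-2.2, -13.3, -1], [0, 0, 0]], yaw=[0, 0, 0, 0, 0, 0])

```text
t: 21.63
ee_pos: [555.7, 209.6, 222.6]
orientation: [2.4, 2.027, -0.004]
ft_force: [0.7, 0.3, 1.0]
width: 0.5
grasp_force: 0.0
```

```bash
cat > lid.py <<'E'
from w import *
o=ctrl.get_obs(); c=np.array([545.7,134.6]);a=np.radians(80.4); ey=np.array([np.cos(a),np.sin(a)]); ex=np.array([np.sin(a),-np.cos(a)])
d=o['ee_pos'][:2]-c; print('case XYZ',d@ex,d@ey,o['ee_pos'][2],'F',o['ft_force'])
p,T=shot('side'); C=cloud(p,T).reshape(-1,3)
q=np.c_[(C[:,:2]-c)@ex,(C[:,:2]-c)@ey,C[:,2]]
g=p['pixels'].reshape(-1,3).astype(int)
m=(g[:,0]>120)&(g[:,1]<80)&(abs(q[:,0])<125)&(abs(q[:,1])<260)&(q[:,2]>60)&(q[:,2]<300)
print('red far end',len(q[m]),q[m].min(0),q[m].max(0))
r=q[m]; far=r[r[:,2]>150] 
if len(far): print('far mean',far.mean(0),'theta~',np.arctan2(far[:,2].mean()-76,100-far[:,1].mean())-np.arctan2(27,187))
E
python3 lid.py
```

```text
case XYZ -2.625423087709491 75.65219099856186 222.56972045555372 F [0.7 0.3 1. ]
red far end 705 [-117.7   59.2   79.3] [114.9 134.8 273.2]
far mean [-86.6  68.7 266.3] theta~ 1.2642613454262221
```

play_rows(dp=[[-2.2, -13.1, -4.5], [-2.2, -13.1, -5.5], [-2.2, -13.1, -6.2], [-2, -11.6, -8.6], [-2, -11.6, -9.3], [-2, -11.6, -9.9], [0, 0, 0]], yaw=[0, 0, 0, 0, 0, 0, 0])

```text
t: 22.27
ee_pos: [541.5, 135.7, 175.9]
orientation: [-2.399, -2.025, 0.009]
ft_force: [-0.6, -0.2, 0.0]
width: 0.7
grasp_force: 0.0
```

play_rows(dp=[[-1.5, -9, -11.5], [-1.5, -8.5, -12.3], [-1.2, -7.5, -13], [-0.6, -4.5, -9.4], [-0.6, -3.2, -9.4], [-0.5, -2.7, -9.4], [0, 0, 0], [0, 0, 0]], yaw=[0, 0, 0, 0, 0, 0, 0, 0])

```text
t: 22.93
ee_pos: [537.8, 103.1, 113.3]
orientation: [-2.398, -2.028, 0.002]
ft_force: [0.7, -0.3, 0.2]
width: 0.3
grasp_force: 0.0
```

```bash
python3 lid.py
```

```text
case XYZ -2.570390897924411 -32.41207989506257 113.30896261586584 F [ 0.7 -0.3  0.2]
red far end 445 [-117.6  -84.9  111.2] [115.2 102.5 152.3]
far mean [-105.3  -76.9  151.2] theta~ 0.2584594228208521
```

play_rows(dp=[[-0.4, -2.5, -8], [-0.3, -2, -8], [-0.3, -1.5, -7], [0, 0, -4], [0, 0, -2], [0, 0, -1.5], [0, 0, 0], [0, 0, 0]], yaw=[0, 0, 0, 0, 0, 0, 0, 0])

```text
t: 23.65
ee_pos: [536.6, 96.8, 84.2]
orientation: [-2.398, -2.028, 0.002]
ft_force: [-4.5, -1.3, 14.0]
width: 0.4
grasp_force: 6.5
```

```bash
python3 lid.py
```

```text
case XYZ -2.6366550618592646 -38.7668074441856 84.22550718368207 F [-4.5 -1.3 14. ]
red far end 409 [-116.8  -94.5  103.1] [115.7  96.3 117.4]
```

The lid is shut: the tip is at 84.2 mm with a 14 N reaction, and the screw tops are at about 116 mm. I raise and measure the screws.

play_rows(dp=[[0, 0, 20], [0, 0, 35], [0, 0, 35], [0, 0, 35], [0, 0, 35], [0, 0, 35], [0, 0, 20], [0, 0, 0]], yaw=[0, 7, 7, 7, 7, 7, 7, 7], gripper=0.3)

```text
t: 24.37
ee_pos: [539.6, 97.5, 303.7]
orientation: [1.33, 2.838, 0.008]
ft_force: [-0.3, 1.1, 0.2]
width: 50.4
grasp_force: 0.0
```

play_rows(dp=[[0, 0, 0], [0, 0, 0], [0, 0, 0], [0, 0, 0], [0, 0, 0], [0, 0, 0], [0, 0, 0], [0, 0, 0]], yaw=[7, 7, 7, 7, 7, 5.9, 0, 0])

```text
t: 25.03
ee_pos: [537.0, 97.1, 298.2]
orientation: [-0.269, -3.13, 0.0]
ft_force: [0.3, 0.8, -0.8]
width: 61.2
grasp_force: 0.0
```

```bash
cat > scr.py <<'E'
from w import *
c=np.array([545.7,134.6]);a=np.radians(80.4); ey=np.array([np.cos(a),np.sin(a)]); ex=np.array([np.sin(a),-np.cos(a)])
def screws(name=None):
    p,T,C=tops(76,92)
    if name: save(p,name)
    q=np.c_[(C.reshape(-1,3)[:,:2]-c)@ex,(C.reshape(-1,3)[:,:2]-c)@ey,C.reshape(-1,3)[:,2]]
    g=p['pixels'].reshape(-1,3).astype(int); red=(g[:,0]>90)&(g[:,1]<0.45*g[:,0])
    for i,(sx,sy) in enumerate([(-94,-87),(94,-87),(94,87),(-94,87)],1):
        m=(q[:,2]>109)&(q[:,2]<123)&(np.hypot(q[:,0]-sx,q[:,1]-sy)<34)&(p['range_z'].ravel()>0)
        if m.sum()<25: print('screw',i,'n',m.sum()); continue
        s=np.ascontiguousarray(q[m][:,:2],dtype=np.float32); r=cv2.minAreaRect(s)
        L=r[2]+(0 if r[1][0]>r[1][1] else 90)
        w=c+r[0][0]*ex+r[0][1]*ey
        print('screw',i,'n',m.sum(),'world',w,'size',np.array(r[1]),'nominal',c+sx*ex+sy*ey,'cw rad',round(np.radians((-L)%180),3),'z',np.median(q[m][:,2]))
if __name__=='__main__':
    import sys
    screws(sys.argv[1] if len(sys.argv)>1 else None)
E
python3 scr.py w5
```

```text
tcp [537.   97.1 298.2] yaxis 80.2 F [ 0.3  0.8 -0.8] w 61.188219476651064
blob [495  87  17 111 750] [558.1 466.6] [168.4  16.3] 6.9 z 82.7082200042642 long axis 6.9
blob [  209    95   154   149 19915] [545.6 139.8] [210.5 212.8] 80.5 z 84.56279701462239 long axis 170.5
screw 1 n 450 world [438.5  64. ] size [14.6 45.7] nominal [438.5  64.5] cw rad 0.098 z 115.72925308943269
screw 2 n 315 world [622.6  33.4] size [14.1 46. ] nominal [623.9  33.1] cw rad 0.12 z 115.59486201734501
screw 3 n 275 world [649.5 205. ] size [14.4 41.7] nominal [652.9 204.7] cw rad 0.061 z 115.58747963093765
screw 4 n 466 world [467.2 235.7] size [14.9 46.2] nominal [467.5 236.1] cw rad 0.158 z 115.6883281921661
```

View pics/w5.png

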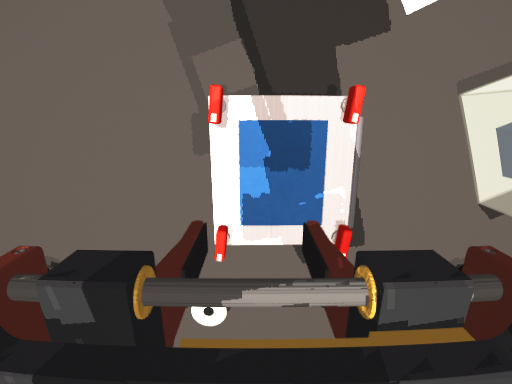

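The lid measures 84.5 mm, which is shut flat. All four screws are clear at their nominal places, at 0.06 to 0.16 rad. I start round 1 with screw 1.

play_rows(dp=[[-20, -6.7, -25], [-20, -6.5, -30], [-20, -6.5, -30], [-20, -6.5, -30], [-18.5, -6.5, -30], [0, 0, -8], [0, 0, 0], [0, 0, 0]], yaw=[-5.2, 0, 0, 0, 0, 0, 0, 0])

```text
t: 25.75
ee_pos: [440.5, 64.7, 146.2]
orientation: [0.408, 3.113, 0.001]
ft_force: [-0.0, 0.1, 0.0]
width: 61.3
grasp_force: 0.0
```

```bash
python3 w.py 110 122 w6
```

```text
tcp [440.5  64.7 146.2] yaxis 75.1 F [-0.   0.1  0. ] w 61.26230079609612
blob [ 459  165   33   58 1134] [466.7 235.4] [15.3 45.9] 72.8 z 115.42938217512781 long axis 162.8
blob [ 245  186   19   58 1012] [438.1  65. ] [13.4 45. ] 74.7 z 115.88936116208717 long axis 164.7
```

play_rows(dp=[[0, 0, -15], [0, 0, -20], [0, 0, -17], [0, 0, 0], [0, 0, 0]], yaw=[0, 0, 0, 0, 0])

```text
t: 26.22
ee_pos: [440.2, 64.7, 94.3]
orientation: [0.406, 3.114, 0.0]
ft_force: [0.9, 1.0, 0.0]
width: 61.7
grasp_force: 0.0
```

play_rows(dp=[[0, 0, 0], [0, 0, 0], [0, 0, 0], [0, 0, 0], [0, 0, 0], [0, 0, 0], [0, 0, 0], [0, 0, 0]], yaw=[0, 0, 0, 0, 0, 0, 0, 0], gripper=1)

```text
t: 26.88
ee_pos: [438.7, 64.3, 93.5]
orientation: [-0.406, -3.115, 0.0]
ft_force: [-1.1, -0.5, 1.8]
width: 14.0
grasp_force: 30.0
```

play_rows(dp=[[0, 0, 0], [0, 0, 0], [0, 0, 0], [0, 0, 0], [0, 0, 0], [0, 0, 0], [0, 0, 0], [0, 0, 0]], yaw=[-6.5, -6.5, -6.5, -6.5, -6.5, -6.5, -6, 0])

```text
t: 27.55
ee_pos: [438.3, 63.9, 93.5]
orientation: [-1.572, -2.72, 0.002]
ft_force: [-1.7, -5.0, 3.0]
width: 13.8
grasp_force: 30.0
```

play_rows(dp=[[0, 0, 0], [0, 0, 0], [0, 0, 0]], yaw=[0, 0, 0])

```text
t: 27.8
ee_pos: [438.3, 64.0, 93.5]
orientation: [-1.562, -2.725, 0.001]
ft_force: [-1.1, -4.6, 4.4]
width: 13.9
grasp_force: 30.0
```

play_rows(dp=[[0, 0, 0], [0, 0, 0], [0, 0, 0], [0, 0, 10], [0, 0, 25], [0, 0, 20], [0, 0, 0], [0, 0, 0]], yaw=[0, 0, 0, 0, 0, 0, 0, 0], gripper=0.4)

```text
t: 28.47
ee_pos: [439.6, 64.6, 149.7]
orientation: [1.565, 2.721, 0.003]
ft_force: [0.4, -0.7, -0.3]
width: 52.8
grasp_force: 0.0
```

```bash
python3 scr.py|grep -v blob
```

```text
tcp [439.6  64.6 149.7] yaxis 30.2 F [ 0.4 -0.7 -0.3] w 52.81334834188393
screw 1 n 1004 world [438.1  65. ] size [13.6 44.8] nominal [438.5  64.5] cw rad 0.87 z 115.89281677575134
screw 2 n 0
screw 3 n 0
screw 4 n 1626 world [467.  235.7] size [15.2 46.4] nominal [467.5 236.1] cw rad 0.166 z 115.51020789215696
```

Screw 1 reads 0.87 rad, as planned. Next is screw 3.

play_rows(dp=[[26.7, 17.6, 0], [26.7, 17.6, 0], [26.7, 17.6, 0], [26.7, 17.6, 0], [26.7, 17.6, 0], [26.7, 17.5, 0], [26.8, 17.5, 0], [26.8, 17.5, 0]], yaw=[6, 6, 6, 6, 6, 6, 6, 3])

```text
t: 29.18
ee_pos: [652.7, 205.6, 146.5]
orientation: [-0.397, -3.114, 0.002]
ft_force: [-0.2, 0.5, 0.4]
width: 52.4
grasp_force: 0.0
```

play_rows(dp=[[0, 0, 0], [0, 0, 0], [0, 0, 0], [0, 0, -15], [0, 0, -20], [0, 0, -20], [0, 0, 0], [0, 0, 0]], yaw=[0, 0, 0, 0, 0, 0, 0, 0])

```text
t: 29.85
ee_pos: [650.6, 203.9, 92.4]
orientation: [-0.407, -3.112, 0.002]
ft_force: [0.7, -0.8, 0.3]
width: 53.0
grasp_force: 0.0
```

play_rows(dp=[[0, 0, 0], [0, 0, 0], [0, 0, 0], [0, 0, 0], [0, 0, 0], [0, 0, 0], [0, 0, 0], [0, 0, 0]], yaw=[0, 0, 0, 0, 0, 0, 0, 0], gripper=1)

```text
t: 30.52
ee_pos: [652.6, 204.7, 93.8]
orientation: [0.406, 3.115, -0.0]
ft_force: [-0.4, -1.9, 2.7]
width: 13.5
grasp_force: 29.9
```

play_rows(dp=[[0, 0, 0], [0, 0, 0], [0, 0, 0], [0, 0, 0], [0, 0, 0], [0, 0, 0], [0, 0, 0], [0, 0, 0]], yaw=[-6.5, -6.5, -6.5, -6.5, -6.5, -6.5, -6, 0])

```text
t: 31.18
ee_pos: [652.5, 204.6, 93.8]
orientation: [1.572, 2.72, -0.001]
ft_force: [-3.0, -2.6, 5.6]
width: 14.0
grasp_force: 29.9
```

play_rows(dp=[[0, 0, 0], [0, 0, 0], [0, 0, 0]], yaw=[0, 0, 0])

```text
t: 31.43
ee_pos: [652.5, 204.6, 93.8]
orientation: [1.562, 2.726, -0.001]
ft_force: [-1.6, -1.9, 5.5]
width: 14.0
grasp_force: 29.9
```

play_rows(dp=[[0, 0, 0], [0, 0, 0], [0, 0, 0], [0, 0, 10], [0, 0, 25], [0, 0, 20], [0, 0, 0], [0, 0, 0]], yaw=[0, 0, 0, 0, 0, 0, 0, 0], gripper=0.4)

```text
t: 32.1
ee_pos: [653.4, 205.3, 150.1]
orientation: [1.566, 2.721, 0.004]
ft_force: [0.1, -0.3, 0.1]
width: 52.9
grasp_force: 0.0
```

```bash
python3 scr.py|grep -v blob
```

```text
tcp [653.4 205.3 150.1] yaxis 30.2 F [ 0.1 -0.3  0.1] w 52.87361039786146
screw 1 n 0
screw 2 n 0
screw 3 n 1001 world [652.6 205.4] size [13.6 44.7] nominal [652.9 204.7] cw rad 0.888 z 115.95757672908005
screw 4 n 1423 world [468.4 236.4] size [14.6 46. ] nominal [467.5 236.1] cw rad 0.145 z 115.62299064445654
```

play_rows(dp=[[-3.7, -21.6, 0], [-3.5, -21.4, 0], [-3.5, -21.4, 0], [-3.6, -21.4, 0], [-3.6, -21.4, 0], [-3.6, -21.4, 0], [-3.6, -21.5, 0], [-3.6, -21.5, 0]], yaw=[6, 6, 6, 6, 6, 6, 6, 3])

```text
t: 32.82
ee_pos: [622.5, 32.3, 146.9]
orientation: [-0.397, -3.114, 0.001]
ft_force: [0.2, 0.1, 0.3]
width: 52.6
grasp_force: 0.0
```

play_rows(dp=[[0, 0, 0], [0, 0, 0], [0, 0, 0], [0, 0, -15], [0, 0, -20], [0, 0, -20], [0, 0, 0], [0, 0, 0]], yaw=[0, 0, 0, 0, 0, 0, 0, 0])

```text
t: 33.48
ee_pos: [623.0, 34.3, 92.4]
orientation: [-0.405, -3.113, 0.001]
ft_force: [-0.6, 0.1, -0.1]
width: 53.0
grasp_force: 0.0
```

play_rows(dp=[[0, 0, 0], [0, 0, 0], [0, 0, 0], [0, 0, 0], [0, 0, 0], [0, 0, 0], [0, 0, 0], [0, 0, 0]], yaw=[0, 0, 0, 0, 0, 0, 0, 0], gripper=1)

```text
t: 34.15
ee_pos: [623.9, 33.0, 93.9]
orientation: [0.406, 3.115, -0.0]
ft_force: [-2.1, -1.4, 3.0]
width: 13.7
grasp_force: 29.9
```

play_rows(dp=[[0, 0, 0], [0, 0, 0], [0, 0, 0], [0, 0, 0], [0, 0, 0], [0, 0, 0], [0, 0, 0], [0, 0, 0]], yaw=[-6.5, -6.5, -6.5, -6.5, -6.5, -6.5, -6, 0])

```text
t: 34.82
ee_pos: [623.7, 32.7, 93.8]
orientation: [1.572, 2.72, -0.001]
ft_force: [-2.8, -3.4, 5.9]
width: 13.9
grasp_force: 29.9
```

play_rows(dp=[[0, 0, 0], [0, 0, 0], [0, 0, 0]], yaw=[0, 0, 0])

```text
t: 35.07
ee_pos: [623.7, 32.7, 93.8]
orientation: [1.563, 2.725, -0.001]
ft_force: [-2.8, -3.7, 6.2]
width: 14.0
grasp_force: 29.9
```

play_rows(dp=[[0, 0, 0], [0, 0, 0], [0, 0, 0], [0, 0, 10], [0, 0, 25], [0, 0, 20], [0, 0, 0], [0, 0, 0]], yaw=[0, 0, 0, 0, 0, 0, 0, 0], gripper=0.4)

```text
t: 35.73
ee_pos: [624.8, 33.5, 150.1]
orientation: [1.565, 2.721, 0.003]
ft_force: [0.2, -0.5, -0.5]
width: 52.5
grasp_force: 0.0
```

```bash
python3 scr.py|grep -v blob
```

```text
tcp [624.8  33.5 150.1] yaxis 30.2 F [ 0.2 -0.5 -0.5] w 52.49266634964258
screw 1 n 1554 world [439.3  64.5] size [15.3 45.3] nominal [438.5  64.5] cw rad 0.871 z 115.54048831520986
screw 2 n 1001 world [623.6  33.6] size [13.5 44.9] nominal [623.9  33.1] cw rad 0.875 z 115.93517289506912
screw 3 n 1502 world [653.2 202.6] size [14.8 43. ] nominal [652.9 204.7] cw rad 0.876 z 115.57252238708216
screw 4 n 0
```

play_rows(dp=[[-19.2, 25.8, 0], [-19.5, 25.2, 0], [-19.5, 25.2, 0], [-19.5, 25.2, 0], [-19.5, 25.2, 0], [-19.5, 25.4, 0], [-19.5, 25.4, 0], [-20, 25.4, 0]], yaw=[6, 6, 6, 6, 6, 6, 6, 3])

```text
t: 36.45
ee_pos: [465.7, 236.7, 147.3]
orientation: [-0.397, -3.114, 0.002]
ft_force: [1.1, -0.4, -0.0]
width: 52.8
grasp_force: 0.0
```

play_rows(dp=[[0, 0, 0], [0, 0, 0], [0, 0, 0], [0, 0, -15], [0, 0, -20], [0, 0, -20], [0, 0, 0], [0, 0, 0]], yaw=[0, 0, 0, 0, 0, 0, 0, 0])

```text
t: 37.12
ee_pos: [467.6, 234.7, 92.6]
orientation: [-0.409, -3.113, 0.002]
ft_force: [1.3, -0.5, 0.7]
width: 52.5
grasp_force: 0.0
```

play_rows(dp=[[0, 0, 0], [0, 0, 0], [0, 0, 0], [0, 0, 0], [0, 0, 0], [0, 0, 0], [0, 0, 0], [0, 0, 0]], yaw=[0, 0, 0, 0, 0, 0, 0, 0], gripper=1)

```text
t: 37.78
ee_pos: [467.7, 236.0, 93.8]
orientation: [0.406, 3.115, -0.0]
ft_force: [-1.2, -2.8, 5.7]
width: 13.5
grasp_force: 29.8
```

play_rows(dp=[[0, 0, 0], [0, 0, 0], [0, 0, 0], [0, 0, 0], [0, 0, 0], [0, 0, 0], [0, 0, 0], [0, 0, 0]], yaw=[-6.5, -6.5, -6.5, -6.5, -6.5, -6.5, -6, 0])

```text
t: 38.45
ee_pos: [467.4, 235.5, 93.8]
orientation: [1.574, 2.718, -0.002]
ft_force: [-2.2, -5.3, 6.8]
width: 13.8
grasp_force: 29.9
```

play_rows(dp=[[0, 0, 0], [0, 0, 0], [0, 0, 0]], yaw=[0, 0, 0])

```text
t: 38.7
ee_pos: [467.4, 235.5, 93.8]
orientation: [1.567, 2.723, -0.002]
ft_force: [-1.1, -5.2, 6.5]
width: 13.6
grasp_force: 29.9
```

play_rows(dp=[[0, 0, 0], [0, 0, 0], [0, 0, 0], [0, 0, 10], [0, 0, 25], [0, 0, 20], [0, 0, 0], [0, 0, 0]], yaw=[0, 0, 0, 0, 0, 0, 0, 0], gripper=0.4)

```text
t: 39.37
ee_pos: [468.4, 236.6, 149.8]
orientation: [1.566, 2.721, 0.004]
ft_force: [-0.6, -0.3, -0.2]
width: 53.0
grasp_force: 0.0
```

```bash
python3 scr.py|grep -v blob
```

```text
tcp [468.4 236.6 149.8] yaxis 30.1 F [-0.6 -0.3 -0.2] w 52.957487103856195
screw 1 n 0
screw 2 n 0
screw 3 n 0
screw 4 n 995 world [467.2 236.5] size [13.5 44.8] nominal [467.5 236.1] cw rad 0.87 z 115.89339617928218
```

Round 1 is done with all four screws at about 0.87 rad. Round 2 starts with screw 4 where the gripper already is, then its partner screw 2.

play_rows(dp=[[0, 0, -15], [0, 0, -20], [0, 0, -20], [0, 0, 0], [0, 0, 0]], yaw=[0, 0, 0, 0, 0])

```text
t: 39.83
ee_pos: [466.2, 235.4, 92.0]
orientation: [-1.566, -2.721, 0.005]
ft_force: [-0.6, -0.3, 0.8]
width: 52.8
grasp_force: 0.0
```

play_rows(dp=[[0, 0, 0], [0, 0, 0], [0, 0, 0], [0, 0, 0], [0, 0, 0], [0, 0, 0], [0, 0, 0], [0, 0, 0]], yaw=[0, 0, 0, 0, 0, 0, 0, 0], gripper=1)

```text
t: 40.5
ee_pos: [467.2, 235.8, 93.8]
orientation: [-1.567, -2.722, 0.001]
ft_force: [-2.9, -1.8, 5.4]
width: 13.9
grasp_force: 30.0
```

play_rows(dp=[[0, 0, 0], [0, 0, 0], [0, 0, 0], [0, 0, 0], [0, 0, 0], [0, 0, 0], [0, 0, 0], [0, 0, 0]], yaw=[-6.5, -6.5, -6.5, -6.5, -6.5, -6.5, -6, 0])

```text
t: 41.17
ee_pos: [466.9, 235.8, 93.8]
orientation: [-2.495, -1.908, 0.002]
ft_force: [-3.1, -1.5, 6.9]
width: 13.9
grasp_force: 30.0
```

play_rows(dp=[[0, 0, 0], [0, 0, 0], [0, 0, 0]], yaw=[0, 0, 0])

```text
t: 41.42
ee_pos: [466.9, 235.7, 93.8]
orientation: [-2.49, -1.915, 0.002]
ft_force: [-3.2, -0.8, 5.9]
width: 13.9
grasp_force: 30.0
```

play_rows(dp=[[0, 0, 0], [0, 0, 0], [0, 0, 0], [0, 0, 10], [0, 0, 25], [0, 0, 20], [0, 0, 0], [0, 0, 0]], yaw=[0, 0, 0, 0, 0, 0, 0, 0], gripper=0.4)

```text
t: 42.08
ee_pos: [468.5, 236.5, 149.9]
orientation: [2.489, 1.915, 0.005]
ft_force: [-0.6, -0.1, -0.2]
width: 52.6
grasp_force: 0.0
```

```bash
python3 scr.py|grep -v blob
```

```text
tcp [468.5 236.5 149.9] yaxis -14.9 F [-0.6 -0.1 -0.2] w 52.63185644157217
screw 1 n 0
screw 2 n 0
screw 3 n 1021 world [651.9 205.6] size [14.7 46. ] nominal [652.9 204.7] cw rad 0.881 z 115.71529340224535
screw 4 n 1002 world [467.4 236.5] size [45.3 13.5] nominal [467.5 236.1] cw rad 1.657 z 115.87351017259122
```

play_rows(dp=[[19.2, -25.8, 0], [19.5, -25.2, 0], [19.5, -25.2, 0], [19.5, -25.2, 0], [19.5, -25.2, 0], [19.5, -25.4, 0], [19.5, -25.4, 0], [20, -25.4, 0]], yaw=[6, 6, 6, 6, 6, 6, 6, 3])

```text
t: 42.8
ee_pos: [623.5, 31.8, 146.9]
orientation: [-1.559, -2.725, 0.002]
ft_force: [0.0, 0.2, -0.1]
width: 52.7
grasp_force: 0.0
```

play_rows(dp=[[0, 0, 0], [0, 0, 0], [0, 0, 0], [0, 0, -15], [0, 0, -20], [0, 0, -20], [0, 0, 0], [0, 0, 0]], yaw=[0, 0, 0, 0, 0, 0, 0, 0])

```text
t: 43.47
ee_pos: [622.0, 34.4, 92.4]
orientation: [-1.565, -2.721, 0.003]
ft_force: [-0.8, -0.2, 0.2]
width: 52.9
grasp_force: 0.0
```

play_rows(dp=[[0, 0, 0], [0, 0, 0], [0, 0, 0], [0, 0, 0], [0, 0, 0], [0, 0, 0], [0, 0, 0], [0, 0, 0]], yaw=[0, 0, 0, 0, 0, 0, 0, 0], gripper=1)

```text
t: 44.13
ee_pos: [623.5, 32.9, 93.8]
orientation: [-1.567, -2.722, 0.001]
ft_force: [-2.9, -1.7, 5.7]
width: 14.2
grasp_force: 30.0
```

play_rows(dp=[[0, 0, 0], [0, 0, 0], [0, 0, 0], [0, 0, 0], [0, 0, 0], [0, 0, 0], [0, 0, 0], [0, 0, 0]], yaw=[-6.5, -6.5, -6.5, -6.5, -6.5, -6.5, -6, 0])

```text
t: 44.8
ee_pos: [623.3, 32.9, 93.8]
orientation: [-2.495, -1.908, 0.002]
ft_force: [-4.2, -2.6, 5.8]
width: 13.8
grasp_force: 30.0
```

play_rows(dp=[[0, 0, 0], [0, 0, 0], [0, 0, 0]], yaw=[0, 0, 0])

```text
t: 45.05
ee_pos: [623.3, 32.9, 93.8]
orientation: [-2.49, -1.915, 0.002]
ft_force: [-3.9, -1.7, 6.1]
width: 14.0
grasp_force: 30.0
```

play_rows(dp=[[0, 0, 0], [0, 0, 0], [0, 0, 0], [0, 0, 10], [0, 0, 25], [0, 0, 20], [0, 0, 0], [0, 0, 0]], yaw=[0, 0, 0, 0, 0, 0, 0, 0], gripper=0.4)

```text
t: 45.72
ee_pos: [624.8, 33.4, 150.1]
orientation: [2.488, 1.915, 0.004]
ft_force: [-0.4, 0.1, -0.3]
width: 52.8
grasp_force: 0.0
```

```bash
python3 scr.py|grep -v blob
```

```text
tcp [624.8  33.4 150.1] yaxis -14.9 F [-0.4  0.1 -0.3] w 52.82677846743773
screw 1 n 934 world [439.2  64.4] size [16.1 46.1] nominal [438.5  64.5] cw rad 0.877 z 115.15548695584646
screw 2 n 997 world [624.2  34. ] size [44.5 13.5] nominal [623.9  33.1] cw rad 1.672 z 115.91463709447217
screw 3 n 0
screw 4 n 0
```

Screws 4 and 2 are at about 1.66 rad. Next come screws 1 and 3.

play_rows(dp=[[-23.1, 3.9, 0], [-23.1, 3.9, 0], [-23.1, 3.9, 0], [-23.1, 3.9, 0], [-23.1, 3.9, 0], [-23.2, 3.9, 0], [-23.2, 3.9, 0], [-23.2, 3.8, 0]], yaw=[6, 6, 6, 6, 6, 6, 6, 3])

```text
t: 46.43
ee_pos: [436.6, 64.4, 147.4]
orientation: [-1.559, -2.725, 0.002]
ft_force: [-1.0, -0.8, 0.1]
width: 52.5
grasp_force: 0.0
```

play_rows(dp=[[0, 0, 0], [0, 0, 0], [0, 0, 0], [0, 0, -15], [0, 0, -20], [0, 0, -20], [0, 0, 0], [0, 0, 0]], yaw=[0, 0, 0, 0, 0, 0, 0, 0])

```text
t: 47.1
ee_pos: [438.8, 64.2, 92.7]
orientation: [-1.568, -2.72, 0.002]
ft_force: [0.6, -0.2, -0.3]
width: 52.6
grasp_force: 0.0
```

play_rows(dp=[[0, 0, 0], [0, 0, 0], [0, 0, 0], [0, 0, 0], [0, 0, 0], [0, 0, 0], [0, 0, 0], [0, 0, 0]], yaw=[0, 0, 0, 0, 0, 0, 0, 0], gripper=1)

```text
t: 47.77
ee_pos: [438.2, 64.1, 93.7]
orientation: [-1.567, -2.723, 0.001]
ft_force: [-2.5, -2.5, 5.5]
width: 13.8
grasp_force: 30.0
```

play_rows(dp=[[0, 0, 0], [0, 0, 0], [0, 0, 0], [0, 0, 0], [0, 0, 0], [0, 0, 0], [0, 0, 0], [0, 0, 0]], yaw=[-6.5, -6.5, -6.5, -6.5, -6.5, -6.5, -6, 0])

```text
t: 48.43
ee_pos: [437.9, 64.0, 93.7]
orientation: [-2.495, -1.909, 0.003]
ft_force: [-3.4, -2.6, 7.3]
width: 13.6
grasp_force: 30.0
```

play_rows(dp=[[0, 0, 0], [0, 0, 0], [0, 0, 0]], yaw=[0, 0, 0])

```text
t: 48.68
ee_pos: [437.8, 64.0, 93.7]
orientation: [-2.49, -1.915, 0.002]
ft_force: [-3.1, -2.0, 6.9]
width: 13.5
grasp_force: 30.0
```

play_rows(dp=[[0, 0, 0], [0, 0, 0], [0, 0, 0], [0, 0, 10], [0, 0, 25], [0, 0, 20], [0, 0, 0], [0, 0, 0]], yaw=[0, 0, 0, 0, 0, 0, 0, 0], gripper=0.4)

```text
t: 49.35
ee_pos: [439.7, 64.5, 149.7]
orientation: [2.489, 1.915, 0.004]
ft_force: [-0.2, -0.2, -0.0]
width: 52.5
grasp_force: 0.0
```

```bash
python3 scr.py|grep -v blob
```

```text
tcp [439.7  64.5 149.7] yaxis -14.9 F [-0.2 -0.2 -0. ] w 52.521726374711584
screw 1 n 1008 world [438.6  65.4] size [44.2 13.8] nominal [438.5  64.5] cw rad 1.655 z 115.8782719892193
screw 2 n 1127 world [622.8  33.7] size [46.4 15.7] nominal [623.9  33.1] cw rad 1.666 z 115.50536545594349
screw 3 n 0
screw 4 n 52 world [461.4 214.1] size [ 2.1 12.6] nominal [467.5 236.1] cw rad 0.088 z 110.99113108838269
```

play_rows(dp=[[26.7, 17.6, 0], [26.7, 17.6, 0], [26.7, 17.6, 0], [26.7, 17.6, 0], [26.7, 17.6, 0], [26.7, 17.5, 0], [26.8, 17.5, 0], [26.8, 17.5, 0]], yaw=[6, 6, 6, 6, 6, 6, 6, 3])

```text
t: 50.07
ee_pos: [652.7, 205.6, 146.5]
orientation: [-1.559, -2.725, 0.003]
ft_force: [0.6, -0.4, -0.2]
width: 52.6
grasp_force: 0.0
```

play_rows(dp=[[0, 0, 0], [0, 0, 0], [0, 0, 0], [0, 0, -15], [0, 0, -20], [0, 0, -20], [0, 0, 0], [0, 0, 0]], yaw=[0, 0, 0, 0, 0, 0, 0, 0])

```text
t: 50.73
ee_pos: [650.6, 203.8, 92.4]
orientation: [-1.567, -2.72, 0.004]
ft_force: [-0.4, 0.2, 0.7]
width: 52.5
grasp_force: 0.0
```

play_rows(dp=[[0, 0, 0], [0, 0, 0], [0, 0, 0], [0, 0, 0], [0, 0, 0], [0, 0, 0], [0, 0, 0], [0, 0, 0]], yaw=[0, 0, 0, 0, 0, 0, 0, 0], gripper=1)

```text
t: 51.4
ee_pos: [652.4, 204.8, 93.8]
orientation: [-1.567, -2.723, 0.0]
ft_force: [-2.5, -0.6, 4.4]
width: 13.7
grasp_force: 30.0
```

play_rows(dp=[[0, 0, 0], [0, 0, 0], [0, 0, 0], [0, 0, 0], [0, 0, 0], [0, 0, 0], [0, 0, 0], [0, 0, 0]], yaw=[-6.5, -6.5, -6.5, -6.5, -6.5, -6.5, -6, 0])

```text
t: 52.07
ee_pos: [652.4, 204.8, 93.8]
orientation: [-2.493, -1.911, 0.0]
ft_force: [-2.7, -0.8, 4.3]
width: 13.8
grasp_force: 30.0
```

play_rows(dp=[[0, 0, 0], [0, 0, 0], [0, 0, 0]], yaw=[0, 0, 0])

```text
t: 52.32
ee_pos: [652.4, 204.8, 93.8]
orientation: [-2.486, -1.92, 0.001]
ft_force: [-2.2, -2.0, 5.5]
width: 13.8
grasp_force: 30.0
```

play_rows(dp=[[0, 0, 0], [0, 0, 0], [0, 0, 0], [0, 0, 10], [0, 0, 25], [0, 0, 20], [0, 0, 0], [0, 0, 0]], yaw=[0, 0, 0, 0, 0, 0, 0, 0], gripper=0.4)

```text
t: 52.98
ee_pos: [653.5, 205.2, 150.1]
orientation: [2.489, 1.916, 0.005]
ft_force: [-0.4, 0.5, 0.1]
width: 52.6
grasp_force: 0.0
```

```bash
python3 scr.py|grep -v blob
```

```text
tcp [653.5 205.2 150.1] yaxis -14.8 F [-0.4  0.5  0.1] w 52.55663114921243
screw 1 n 0
screw 2 n 0
screw 3 n 1002 world [653.1 205.6] size [44.3 14. ] nominal [652.9 204.7] cw rad 1.653 z 115.88301981987811
screw 4 n 745 world [468.6 237.6] size [42.8 15.5] nominal [467.5 236.1] cw rad 1.69 z 115.28564777475685
```

Round 2 is done with all four at about 1.66 rad. In round 3, screws 3 and 1 go first, each turned 42.5° to the stop.

play_rows(dp=[[0, 0, -15], [0, 0, -20], [0, 0, -20], [0, 0, 0], [0, 0, 0]], yaw=[0, 0, 0, 0, 0])

```text
t: 53.45
ee_pos: [650.9, 204.4, 91.3]
orientation: [-2.489, -1.915, 0.007]
ft_force: [0.1, -0.5, 0.1]
width: 52.9
grasp_force: 0.0
```

play_rows(dp=[[0, 0, 0], [0, 0, 0], [0, 0, 0], [0, 0, 0], [0, 0, 0], [0, 0, 0], [0, 0, 0], [0, 0, 0]], yaw=[0, 0, 0, 0, 0, 0, 0, 0], gripper=1)

```text
t: 54.12
ee_pos: [652.4, 205.0, 93.9]
orientation: [-2.49, -1.916, -0.0]
ft_force: [-1.1, -0.4, 3.4]
width: 13.9
grasp_force: 30.0
```

play_rows(dp=[[0, 0, 0], [0, 0, 0], [0, 0, 0], [0, 0, 0], [0, 0, 0], [0, 0, 0], [0, 0, 0], [0, 0, 0]], yaw=[-6.5, -6.5, -6.5, -6.5, -6.5, -6, -4, 0])

```text
t: 54.78
ee_pos: [652.5, 204.9, 93.8]
orientation: [3.016, 0.88, 0.0]
ft_force: [-0.8, -0.6, 3.6]
width: 13.8
grasp_force: 30.0
```

play_rows(dp=[[0, 0, 0], [0, 0, 0], [0, 0, 0]], yaw=[0, 0, 0])

```text
t: 55.03
ee_pos: [652.6, 204.9, 93.9]
orientation: [-3.014, -0.886, -0.0]
ft_force: [-2.4, -0.3, 5.3]
width: 13.8
grasp_force: 30.0
```

play_rows(dp=[[0, 0, 0], [0, 0, 0], [0, 0, 0], [0, 0, 10], [0, 0, 25], [0, 0, 20], [0, 0, 0], [0, 0, 0]], yaw=[0, 0, 0, 0, 0, 0, 0, 0], gripper=0.4)

```text
t: 55.7
ee_pos: [653.5, 205.2, 150.1]
orientation: [3.015, 0.883, 0.005]
ft_force: [-0.1, -0.3, -0.5]
width: 52.8
grasp_force: 0.0
```

```bash
python3 scr.py|grep -v blob
```

```text
tcp [653.5 205.2 150.1] yaxis -57.3 F [-0.1 -0.3 -0.5] w 52.813551442045735
screw 1 n 0
screw 2 n 0
screw 3 n 1019 world [653.4 205.1] size [44.6 13.9] nominal [652.9 204.7] cw rad 2.394 z 115.86342330893169
screw 4 n 0
```

play_rows(dp=[[-26.7, -17.6, 0], [-26.7, -17.6, 0], [-26.7, -17.6, 0], [-26.7, -17.6, 0], [-26.7, -17.6, 0], [-26.7, -17.5, 0], [-26.8, -17.5, 0], [-26.8, -17.5, 0]], yaw=[6, 6, 6, 6, 6, 6, 6, 0.5])

```text
t: 56.42
ee_pos: [436.2, 63.6, 147.3]
orientation: [-2.483, -1.922, 0.003]
ft_force: [-0.2, -0.3, -0.0]
width: 52.6
grasp_force: 0.0
```

play_rows(dp=[[0, 0, 0], [0, 0, 0], [0, 0, 0], [0, 0, -15], [0, 0, -20], [0, 0, -20], [0, 0, 0], [0, 0, 0]], yaw=[0, 0, 0, 0, 0, 0, 0, 0])

```text
t: 57.08
ee_pos: [438.8, 64.8, 92.6]
orientation: [-2.489, -1.915, 0.003]
ft_force: [0.2, -0.2, -0.1]
width: 52.8
grasp_force: 0.0
```

play_rows(dp=[[0, 0, 0], [0, 0, 0], [0, 0, 0], [0, 0, 0], [0, 0, 0], [0, 0, 0], [0, 0, 0], [0, 0, 0]], yaw=[0, 0, 0, 0, 0, 0, 0, 0], gripper=1)

```text
t: 57.75
ee_pos: [438.0, 64.5, 93.7]
orientation: [-2.49, -1.914, 0.001]
ft_force: [-2.9, 2.2, 5.9]
width: 13.6
grasp_force: 30.0
```

play_rows(dp=[[0, 0, 0], [0, 0, 0], [0, 0, 0], [0, 0, 0], [0, 0, 0], [0, 0, 0], [0, 0, 0], [0, 0, 0]], yaw=[-6.5, -6.5, -6.5, -6.5, -6.5, -6, -4, 0])

```text
t: 58.42
ee_pos: [438.1, 64.5, 93.7]
orientation: [-3.016, -0.878, 0.002]
ft_force: [-3.1, 2.1, 5.4]
width: 13.7
grasp_force: 30.0
```

play_rows(dp=[[0, 0, 0], [0, 0, 0], [0, 0, 0]], yaw=[0, 0, 0])

```text
t: 58.67
ee_pos: [438.0, 64.5, 93.7]
orientation: [-3.015, -0.883, 0.002]
ft_force: [-3.5, 2.5, 6.4]
width: 13.6
grasp_force: 30.0
```

play_rows(dp=[[0, 0, 0], [0, 0, 0], [0, 0, 0], [0, 0, 10], [0, 0, 25], [0, 0, 20], [0, 0, 0], [0, 0, 0]], yaw=[0, 0, 0, 0, 0, 0, 0, 0], gripper=0.4)

```text
t: 59.33
ee_pos: [439.6, 64.4, 149.7]
orientation: [3.014, 0.883, 0.005]
ft_force: [-0.6, -0.3, 0.0]
width: 52.9
grasp_force: 0.0
```

```bash
python3 scr.py|grep -v blob
```

```text
tcp [439.6  64.4 149.7] yaxis -57.4 F [-0.6 -0.3  0. ] w 52.898732275659476
screw 1 n 1010 world [439.   64.9] size [44.3 13.9] nominal [438.5  64.5] cw rad 2.398 z 115.82663219989003
screw 2 n 1568 world [623.   33.4] size [46.6 15.2] nominal [623.9  33.1] cw rad 1.666 z 115.57990565041891
screw 3 n 0
screw 4 n 1448 world [467.4 235.6] size [46.9 15. ] nominal [467.5 236.1] cw rad 1.658 z 115.56109036365652
```

Screws 1 and 3 are at 2.40 rad, which is their stop. Next are screws 2 and 4, then a retreat upward.

play_rows(dp=[[23.1, -3.9, 0], [23.1, -3.9, 0], [23.1, -3.9, 0], [23.1, -3.9, 0], [23.1, -3.9, 0], [23.2, -3.9, 0], [23.2, -3.9, 0], [23.2, -3.8, 0]], yaw=[6, 6, 6, 6, 6, 6, 6, 0.5])

```text
t: 60.05
ee_pos: [623.9, 32.9, 146.7]
orientation: [-2.483, -1.921, 0.004]
ft_force: [0.8, 0.6, 0.7]
width: 52.5
grasp_force: 0.0
```

play_rows(dp=[[0, 0, 0], [0, 0, 0], [0, 0, 0], [0, 0, -15], [0, 0, -20], [0, 0, -20], [0, 0, 0], [0, 0, 0]], yaw=[0, 0, 0, 0, 0, 0, 0, 0])

```text
t: 60.72
ee_pos: [621.9, 33.4, 92.5]
orientation: [-2.488, -1.914, 0.005]
ft_force: [0.4, 0.7, -0.3]
width: 52.5
grasp_force: 0.0
```

play_rows(dp=[[0, 0, 0], [0, 0, 0], [0, 0, 0], [0, 0, 0], [0, 0, 0], [0, 0, 0], [0, 0, 0], [0, 0, 0]], yaw=[0, 0, 0, 0, 0, 0, 0, 0], gripper=1)

```text
t: 61.38
ee_pos: [623.4, 33.4, 93.8]
orientation: [-2.49, -1.915, 0.001]
ft_force: [-3.4, 0.4, 5.7]
width: 14.2
grasp_force: 30.0
```

play_rows(dp=[[0, 0, 0], [0, 0, 0], [0, 0, 0], [0, 0, 0], [0, 0, 0], [0, 0, 0], [0, 0, 0], [0, 0, 0]], yaw=[-6.5, -6.5, -6.5, -6.5, -6.5, -6, -4, 0])

```text
t: 62.05
ee_pos: [623.6, 33.3, 93.8]
orientation: [3.016, 0.878, -0.001]
ft_force: [-2.9, 0.3, 6.0]
width: 13.7
grasp_force: 30.0
```

play_rows(dp=[[0, 0, 0], [0, 0, 0], [0, 0, 0]], yaw=[0, 0, 0])

```text
t: 62.3
ee_pos: [623.6, 33.3, 93.8]
orientation: [-3.015, -0.883, 0.001]
ft_force: [-3.2, 1.1, 5.8]
width: 13.6
grasp_force: 30.0
```

play_rows(dp=[[0, 0, 0], [0, 0, 0], [0, 0, 0], [0, 0, 10], [0, 0, 25], [0, 0, 20], [0, 0, 0], [0, 0, 0]], yaw=[0, 0, 0, 0, 0, 0, 0, 0], gripper=0.4)

```text
t: 62.97
ee_pos: [624.8, 33.3, 150.1]
orientation: [3.014, 0.883, 0.005]
ft_force: [1.1, -0.0, -0.8]
width: 52.3
grasp_force: 0.0
```

play_rows(dp=[[-19.2, 25.8, 0], [-19.5, 25.2, 0], [-19.5, 25.2, 0], [-19.5, 25.2, 0], [-19.5, 25.2, 0], [-19.5, 25.4, 0], [-19.5, 25.4, 0], [-20, 25.4, 0]], yaw=[6, 6, 6, 6, 6, 6, 6, 0.5])

```text
t: 63.63
ee_pos: [465.8, 236.7, 147.5]
orientation: [-2.485, -1.922, 0.003]
ft_force: [0.1, 0.0, -0.6]
width: 52.9
grasp_force: 0.0
```

play_rows(dp=[[0, 0, 0], [0, 0, 0], [0, 0, 0], [0, 0, -15], [0, 0, -20], [0, 0, -20], [0, 0, 0], [0, 0, 0]], yaw=[0, 0, 0, 0, 0, 0, 0, 0])

```text
t: 64.3
ee_pos: [467.6, 234.7, 92.6]
orientation: [-2.491, -1.913, 0.004]
ft_force: [0.1, 0.4, 0.8]
width: 52.4
grasp_force: 0.0
```

play_rows(dp=[[0, 0, 0], [0, 0, 0], [0, 0, 0], [0, 0, 0], [0, 0, 0], [0, 0, 0], [0, 0, 0], [0, 0, 0]], yaw=[0, 0, 0, 0, 0, 0, 0, 0], gripper=1)

```text
t: 64.97
ee_pos: [467.1, 236.3, 93.8]
orientation: [-2.49, -1.915, 0.001]
ft_force: [-4.8, 1.5, 5.0]
width: 13.6
grasp_force: 30.0
```

play_rows(dp=[[0, 0, 0], [0, 0, 0], [0, 0, 0], [0, 0, 0], [0, 0, 0], [0, 0, 0], [0, 0, 0], [0, 0, 0]], yaw=[-6.5, -6.5, -6.5, -6.5, -6.5, -6, -4, 0])

```text
t: 65.63
ee_pos: [467.3, 236.2, 93.8]
orientation: [-3.016, -0.878, 0.001]
ft_force: [-3.4, 0.3, 4.7]
width: 13.9
grasp_force: 30.0
```

play_rows(dp=[[0, 0, 0], [0, 0, 0], [0, 0, 0]], yaw=[0, 0, 0])

```text
t: 65.88
ee_pos: [467.3, 236.2, 93.8]
orientation: [-3.015, -0.883, 0.001]
ft_force: [-2.8, -0.2, 5.6]
width: 14.0
grasp_force: 30.0
```

play_rows(dp=[[0, 0, 0], [0, 0, 0], [0, 0, 0], [0, 0, 10], [0, 0, 25], [0, 0, 20], [0, 0, 0], [0, 0, 0]], yaw=[0, 0, 0, 0, 0, 0, 0, 0], gripper=0.4)

```text
t: 66.55
ee_pos: [468.5, 236.4, 149.8]
orientation: [-3.015, -0.883, -0.005]
ft_force: [0.6, -0.9, 1.4]
width: 52.9
grasp_force: 0.0
```

```bash
python3 scr.py|grep -v blob
```

```text
tcp [468.5 236.4 149.8] yaxis -57.4 F [ 0.6 -0.9  1.4] w 52.929638381746074
screw 1 n 0
screw 2 n 0
screw 3 n 1407 world [649.7 203.9] size [40.5 15.3] nominal [652.9 204.7] cw rad 2.396 z 115.59495713046942
screw 4 n 988 world [468.1 236.9] size [44.4 13.4] nominal [467.5 236.1] cw rad 2.397 z 115.87570103731562
```

play_rows(dp=[[10, -17, 30], [10, -17, 30], [10, -17, 30], [10, -17, 30], [10, -17, 30], [10, -17, 0], [10, -17, 0], [0, 0, 0]], yaw=[7, 7, 7, 7, 7, 7, 7, 7])

```text
t: 67.27
ee_pos: [538.7, 114.6, 297.9]
orientation: [2.243, 2.199, -0.001]
ft_force: [-0.7, -0.3, -0.7]
width: 52.6
grasp_force: 0.0
```

play_rows(dp=[[0, -10, 0], [0, -10, 0], [0, 0, 0], [0, 0, 0], [0, 0, 0], [0, 0, 0], [0, 0, 0], [0, 0, 0]], yaw=[7, 7, 7, 7, 7, 7, 7, 7])

```text
t: 67.93
ee_pos: [536.9, 96.9, 296.9]
orientation: [-0.944, -2.994, 0.002]
ft_force: [0.9, 0.1, -0.4]
width: 52.6
grasp_force: 0.0
```

play_rows(dp=[[0, 0, 0], [0, 0, 0], [0, 0, 0], [0, 0, 0], [0, 0, 0], [0, 0, 0]], yaw=[7, 7, 7, 4, 0, 0])

```text
t: 68.43
ee_pos: [537.1, 97.0, 297.3]
orientation: [-0.287, -3.127, 0.001]
ft_force: [0.1, 0.8, 0.3]
width: 52.8
grasp_force: 0.0
```

```bash
python3 scr.py w9
```

```text
tcp [537.1  97.  297.3] yaxis 79.5 F [0.1 0.8 0.3] w 52.82277095811917
blob [496  85  16  99 693] [548.7 464.6] [149.1  12.2] 7.7 z 82.34052145280714 long axis 7.7
blob [  208    95   155   150 20264] [545.9 139.4] [210.8 213.6] 80.3 z 84.52866308975854 long axis 170.3
screw 1 n 445 world [438.6  64.5] size [45.2 14.3] nominal [438.5  64.5] cw rad 2.41 z 115.73913003070669
screw 2 n 279 world [623.9  34.2] size [43.  14.4] nominal [623.9  33.1] cw rad 2.413 z 115.44851543754322
screw 3 n 260 world [650.  202.8] size [42.1 14.3] nominal [652.9 204.7] cw rad 2.396 z 115.5595026235998
screw 4 n 472 world [467.1 235.4] size [46.  14.8] nominal [467.5 236.1] cw rad 2.417 z 115.62793033788012
```

All four screws are at the stop (about 2.40 rad), the lid is flat at 84.5 mm and the arm is clear, so I hand in.

```bash
python3 -c "
from workcell import ticket
print(ticket.close_job())"
```

```text
the job is handed in; nothing more can be done
None
```

I handed the job in without getting a verdict back: the yellow pack and the transformer (the only two parts I found on the bench) are in the case, the lid is shut, and all four screws were tightened crisscross in three rounds to about 2.40 rad.

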